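# Pack the electrode cell's parts into the caddy

## Task

Pack the four parts of the cell into the low yellow caddy with four nests: the short glass electrode lying in the long trough, the end plate with the round window flat in the rectangular tray, the steel ring down over the post, and the stopper standing on its broad head in the round cup. The longer electrode and the plate without a window belong to another cell: leave them where they lie.

Things in the scene. Friction and masses are not known exactly. Their poses are not given: they have to be found in the camera images.
- electrode_center (a point): Short glass electrode, 84 mm long, lying: black six-sided cap (20 mm across flats, 24 mm long) at its -x end, white six-sided foot (20 mm across flats, 10 mm long) at its +x end, between them 50 mm of plain pale grey-white glass tube, 14 mm diameter. The point is half-way along on its axis, 10 mm above what it lies on; x runs along it. About 40 g. All parts start on a blue mat 3 mm thick.
- long_electrode_center (a point): Look-alike: long glass electrode with the same cap and foot, but 120 mm long. The point is half-way along on its axis, 10 mm up; x along it. Loose parts' x axes start within 0.5 rad of straight ahead; neighbours about 100 mm apart sideways, 130 mm fore and aft, with a brown vial and a glass beaker, up to 45 mm high, among them.
- window_plate_center (a point): White end plate with a round 24 mm window right through its middle, 56 (x) by 40 (y) by 26 (z) mm, lying flat. The point is its centre, 13 mm above what it lies on. About 100 g.
- blank_plate_center (a point): Look-alike: white end plate of the same 56 x 40 x 26 mm but solid, without a window. The point is its centre, 13 mm up.
- ring_center (a point): Steel clamping ring lying flat, 50 mm outside and 30 mm inside diameter, 22 mm high. The point is its centre (in the hole), 11 mm above what it lies on. About 180 g.
- stopper_center (a point): White stopper standing on its broad round head: head 36 mm in diameter and 14 mm high, above it the plug, tapering from 24 to 21 mm in diameter, up to 46 mm. The point is on its axis, 23 mm above what it stands on. About 60 g.
- trough_seat (a point): Nest in the caddy: straight trough, 100 mm long (x) and 36 mm wide (y) inside, white walls 16 mm high; each side wall has a 56 mm gap in its middle that lets the fingers in. The point is the middle of the nest's floor (top of the tile); z is up.
- tray_seat (a point): Nest in the caddy: rectangular tray, 78 mm (x) by 62 mm (y) inside, white rim 9 mm high all round. The point is the middle of the nest's floor (top of the tile); z is up.
- post_seat (a point): Nest in the caddy: bare tile with one upright white post in the middle, 12 mm diameter, 28 mm high. The point is the middle of the nest's floor (top of the tile); z is up. The caddy holds four grey 110 mm square tiles, two by two, 113 mm apart centre to centre, in a yellow box whose walls end 17 mm above the nest floors; which tile is where changes.
- cup_seat (a point): Nest in the caddy: round white cup, 56 mm inside diameter, rim 15 mm high. The point is the middle of the nest's floor (top of the tile); z is up.
Not all that is in view belongs to the job. Of the things shaped like the part that bears ring_center, the bare steel one is meant.

How it is judged:
By the outcome, as a careful person would: the job done as asked, in the order asked, and still so for the second after the job is handed in, with the robot touching nothing.
It also fails if it takes over 112 s, if anything falls off the work surface, if the arm or the gripper's body presses on something with over 40 N, if the wrist force passes 120 N, or if a joint passes its speed limit or range.

## Robot

A 6-joint arm with a two-finger parallel gripper is mounted at the origin on the work surface. World frame = base frame: x ahead of the robot, y to its left, z up, the work surface at z = 0. Lengths are in m, angles in rad, forces in N, time in s.
With the tool pointing down it reaches from about 0.25 to 0.775 m from the base axis. Payload 4 kg.
Tool frame: the origin (TCP) lies at the very end of the fingers, on their centre line; the grasp point (between the pads) lies 19 mm behind it; y points along the fingers, x is the direction in which the jaws open and shut, and the axes are right-handed (so a half turn about y gives the same grasp; the last joint's range is limited). The gripper opens to 94 mm and grips with 3 to 60 N. Pads are 16 mm wide; open, the fingers measure 119 mm over their backs; the gripper's body (75 mm by 177 mm) begins 78 mm behind the grasp point.
Start: joints at [-1.237, 0.087, 1.371, -0, 1.684, -0.103], TCP at [0.233, -0.498, 0.184] pointing down, gripper open.
Joint ranges: [-3.1, 3.1], [-0.76, 2.03], [0.27, 2.55], [-1.08, 4.22], [0.17, 2.65], [-2.57, 2.57]. Speed limits (rad/s): [2.79, 2.79, 3.14, 3.14, 3.14, 3.14].

## Interface

Orientations are given as [roll, pitch, yaw] about the fixed x, y, z axes, in that order (R = Rz(yaw) Ry(pitch) Rx(roll)).
In Python, from bench import robot, snapshot, workorder gives the robot as it stands.
- The arm moves only by the tool play_rows, never from a script. Its argument "steps" is a list of rows, each an object of numbers: "x", "y", "z": the shift along the world's x, y, z in m; "rx", "ry", "rz": the turn, a rotation vector about the world's x, y, z in rad; "hand": the finger opening in m, from 0 to 0.094. A call has 1 to 8 rows; each row shifts and turns the commanded pose from where the row before left it; what a row does not reach is not made up. A row lasts 1/8 s, in which the tool goes at most 62.5 mm and 10.7 degrees, less where a joint would pass 70% of its speed; a pose out of reach is approached as far as the arm can. A call is refused whole if a number of a shift passes 0.0625 or a number of a turn 0.188, either way. A call with a gripper value outside its range is refused whole. The fingers move at their own pace and stop on an object; the grip force is fixed at half the most. Time passes only in rows, so rows that do not move let the fingers close. It gives the time, the measured TCP pose, the force and the opening at its end, in the units of the state.
- robot.get_obs(): the state, without advancing time (a new reading comes with each control period).
- snapshot(name): name is "scene" or "side" or "wrist"; returns a dict with "color" (384x512x3 uint8, red, green, blue), "range_z" (384x512 float32, m along the optical axis (not along the pixel's ray), 0 where there is no reading), "fov_y" (degrees; the focal length in pixels is half the picture's height over the tangent of half this angle, whatever the lens; pixels are square), "cx", "cy" (the principal point, pixels), "k1" (the pictures are not rectified: a ray, as slopes to the right and down, at radius r is drawn at 1 + k1 r^2 times it, then the intrinsics apply), "T" (4x4, takes a point from camera to world coordinates). Camera axes: x right, y down, z forward; pixel columns grow to the right and rows downward; lengths in m; the calibration is good to about 2 mm. A picture is of the moment at which its call begins.
- workorder.close_job(): hands the job in, once; it reports no verdict.
The state is a dict: "time": time; "joint_positions": joint angles; "qvel": joint speeds; "joint_torque": joint torques, N m; "tool_pos": TCP position; "ee_rot": TCP orientation; "wrist_force": force on the tool from outside, world axes, zero at the start; "wrist_torque": the same for the moment, N m; "width": finger opening in m.
Only numpy, scipy, OpenCV 4.12 (cv2) and the standard library are available. Lean on these libraries where they do the work, as an engineer would, in place of code of your own. Each camera call takes 0.05 s, during which the arm holds its last target.

## Working session

There is one attempt and no reset: what is moved stays moved. The work goes in short steps, Python scripts to look and compute and a tool call to move; the robot and the scene stay as the last step left them, time stands still between calls to the robot, and variables do not carry over. Pictures are saved under pics/ and viewed, and the job is handed in when it is done.

Besides the shell and the picture viewer there is one more tool, called after "Call:" by a JSON object that holds its "fn" and its "kwargs". play_rows: Moves the arm, as the interface text tells. Its arguments: {"type":"object","properties":{"steps":{"type":"array"}},"required":["steps"]}

```bash
ls; mkdir -p pics; cat > h.py <<'E'
import numpy as np, cv2
from bench import robot, snapshot, workorder
def K(s):
    f=192/np.tan(np.radians(s['fov_y'])/2); return f
def snap(name,out=None):
    s=snapshot(name)
    if out: cv2.imwrite('pics/'+out,cv2.cvtColor(s['color'],cv2.COLOR_RGB2BGR)); np.savez('pics/'+out+'.npz',**s)
    return s
def load(out): 
    d=np.load('pics/'+out+'.npz'); return {k:(d[k] if d[k].ndim else float(d[k])) for k in d}
def slopes(s,u,v):
    f=K(s); a=(np.asarray(u,float)-s['cx'])/f; b=(np.asarray(v,float)-s['cy'])/f
    x,y=a.copy(),b.copy()
    for _ in range(20):
        r2=x*x+y*y; x=a/(1+s['k1']*r2); y=b/(1+s['k1']*r2)
    return x,y
def cloud(s):
    v,u=np.mgrid[0:384,0:512]; x,y=slopes(s,u,v); z=s['range_z']
    P=np.stack([x*z,y*z,z],-1)@s['T'][:3,:3].T+s['T'][:3,3]
    P[z==0]=np.nan; return P
def onplane(s,u,v,h):
    x,y=slopes(s,u,v); d=np.stack([x,y,np.ones_like(x)],-1)@s['T'][:3,:3].T; o=s['T'][:3,3]
    return o+d*((h-o[2])/d[...,2])[...,None]
def proj(s,p):
    c=(np.asarray(p)-s['T'][:3,3])@s['T'][:3,:3]; x=c[...,0]/c[...,2];y=c[...,1]/c[...,2]; r=1+s['k1']*(x*x+y*y)
    return np.stack([x*r*K(s)+s['cx'],y*r*K(s)+s['cy']],-1)
E
python3 - <<'E'
from h import *
for n in ['scene','side','wrist']:
    s=snap(n,n+'0.png'); print(n,s['fov_y'],s['cx'],s['cy'],s['k1'],s['T'].round(3).tolist())
    i=cv2.imread(f'pics/{n}0.png'); cv2.imwrite(f'pics/{n}0b.png',cv2.resize(i,(800,600),interpolation=cv2.INTER_CUBIC))
print(robot.get_obs())
E
```

```text
pics
scene 45.71214639064563 258.0669495728709 195.54795986054302 -0.13877240437286542 [[0.43, 0.752, -0.499, 0.994], [0.903, -0.364, 0.229, -0.278], [-0.009, -0.549, -0.836, 0.934], [0.0, 0.0, 0.0, 1.0]]
side 43.053799506547044 257.5932845972313 195.22858842198596 -0.06274608699494044 [[0.985, -0.077, 0.156, 0.274], [-0.172, -0.551, 0.816, -1.062], [0.023, -0.831, -0.556, 0.755], [0.0, 0.0, 0.0, 1.0]]
wrist 63.73436642037379 265.69069581352767 192.8358020275852 -0.0816098659384932 [[0.423, -0.877, -0.227, 0.297], [-0.906, -0.41, -0.104, -0.468], [-0.002, 0.249, -0.968, 0.384], [0.0, 0.0, 0.0, 1.0]]
{'time': 0.15, 'joint_positions': array([-1.23707311e+00,  8.77676555e-02,  1.37185941e+00,  5.08149279e-06,
        1.68360860e+00, -1.03117494e-01]), 'qvel': array([-1.32483316e-03, -2.72993171e-03, -5.07009093e-03, -8.65041220e-04,
        5.62223422e-04, -3.86152494e-05]), 'joint_torque': array([ 1.40707773e-03, -3.40642369e+01, -3.02793252e+01,  7.17432238e-02,
        3.05994367e-02, -1.38703458e-04]), 'tool_pos': array([ 0.23253563, -0.49793338,  0.18310689]), 'ee_rot': array([-1.57062218,  0.00163377, -1.1339549 ]), 'wrist_force': array([-0.27974869,  0.49112396, -0.25561448]), 'wrist_torque': array([-0.01481782, -0.0241431 , -0.02671329]), 'width': 0.09421216427941563}
```

View pics/scene0b.png

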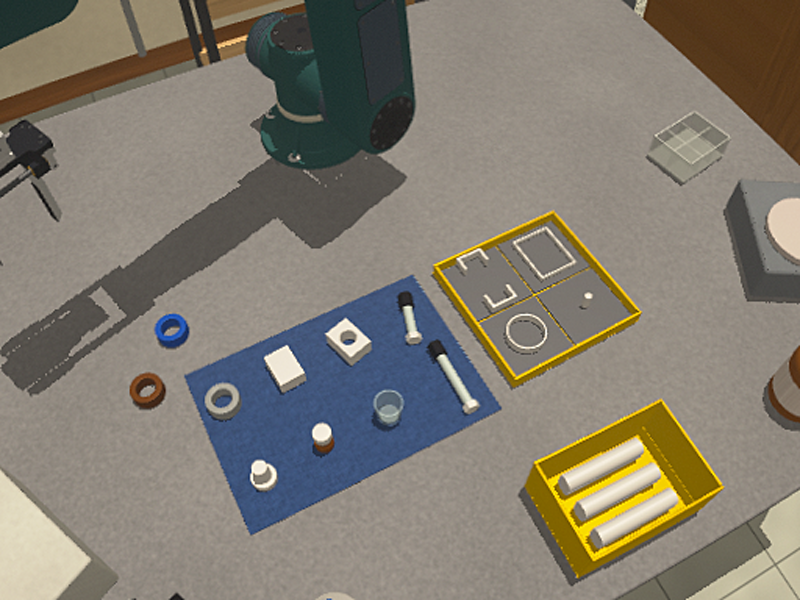

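View pics/side0b.png

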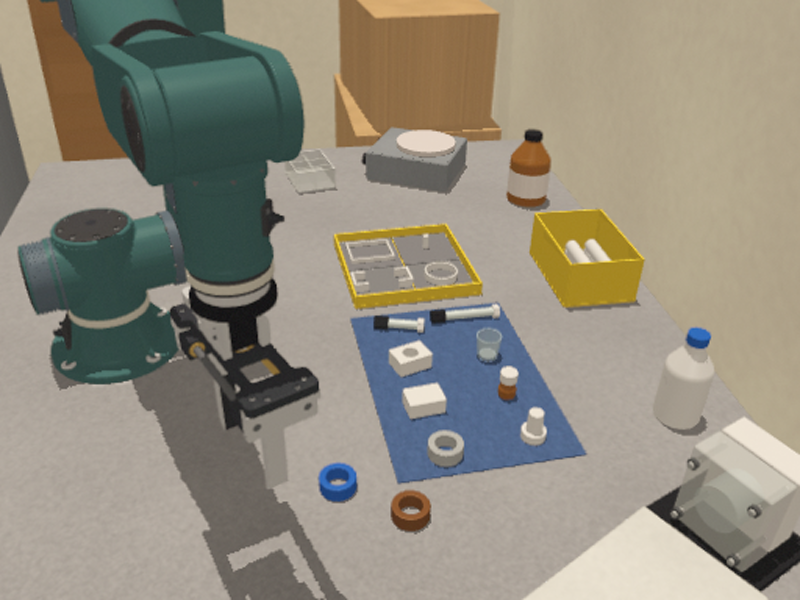

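View pics/wrist0b.png

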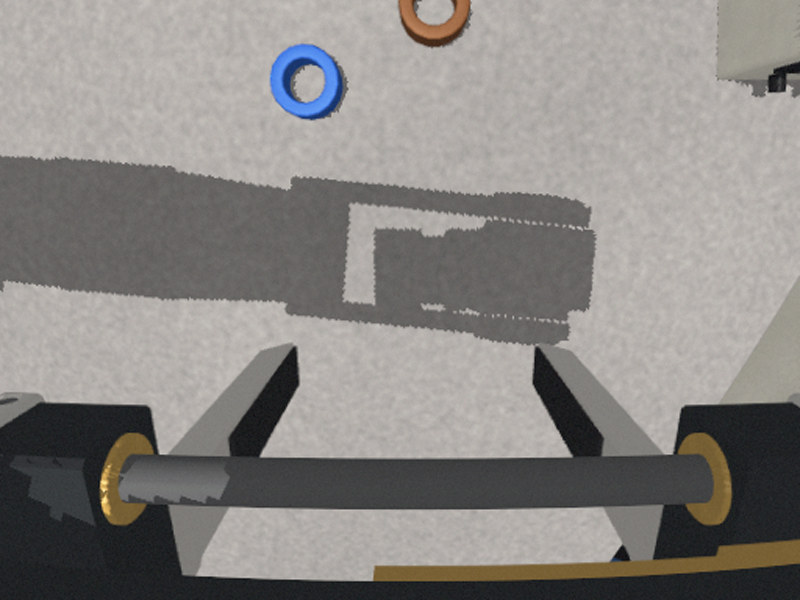

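Scene picture (800x600 px): short electrode at (409,317), long one at (454,375), window plate (349,340), blank plate (286,367), steel ring (222,401), with blue (171,329) and brown (147,389) rings as decoys, stopper (263,475). In the caddy: trough (485,278), tray (545,252), post (588,296), cup (526,333). Now I'll measure them.

```bash
python3 - <<'E'
from h import *
s=load('scene0.png'); P=cloud(s)
img=cv2.imread('pics/scene0.png')
# bird view on plane z=0.015: x 0.2..0.8 (up), y -0.5..0.3 ; 1px=1mm
X,Y=np.meshgrid(np.arange(0.22,0.82,.001),np.arange(-.5,.3,.001),indexing='ij')
for nm,h in [('a',0.003),]:
    uv=proj(s,np.stack([X,Y,np.full_like(X,h)],-1)).astype(np.float32)
    b=cv2.remap(img,uv[...,0],uv[...,1],cv2.INTER_CUBIC)
    b=b[::-1,::-1].copy() # up = +x, left=+y
    for k in range(0,8): cv2.line(b,(k*100,0),(k*100,599),(0,255,0),1); cv2.putText(b,f'{0.3-k*.1:.1f}',(k*100,12),0,.4,(0,255,0))
    for x in np.arange(.3,.8,.1): r=int((0.82-x)*1000); cv2.line(b,(0,r),(799,r),(0,255,0),1); cv2.putText(b,f'{x:.1f}',(0,r),0,.4,(0,255,0))
    cv2.imwrite('pics/bird.png',b)
m=P[...,2]; q=P[(P[...,0]>.3)&(P[...,0]<.8)&(P[...,1]>-.45)&(P[...,1]<.3)]
print(np.histogram(q[:,2],bins=np.arange(-.006,.06,.002)))
# pixel queries in 800x600 coordinates
for n,(u,v) in dict(short=(409,317),long=(454,375),win=(365,348),blank=(286,357),ring=(222,415),stop=(262,466),table=(200,250),mat=(300,430),tile1=(505,265),tile2=(545,252),tile3=(600,310),cup=(526,333),wallcorner=(555,213),wc2=(638,313),wc3=(516,384),wc4=(435,266)).items():
    print(n,P[round(v*.64),round(u*.64)].round(4))
E
```

```text
(array([  400,  4037, 13273, 15595, 10123,  4086,  2130,  2669,  1544,
         586,   450,   513,   573,   587,   644,   668,   551,   376,
         201,    58,    60,    65,    88,    94,   154,   142,   127,
          95,    49,    33,    25,    37]), array([-0.006, -0.004, -0.002,  0.   ,  0.002,  0.004,  0.006,  0.008,
        0.01 ,  0.012,  0.014,  0.016,  0.018,  0.02 ,  0.022,  0.024,
        0.026,  0.028,  0.03 ,  0.032,  0.034,  0.036,  0.038,  0.04 ,
        0.042,  0.044,  0.046,  0.048,  0.05 ,  0.052,  0.054,  0.056,
        0.058]))
short [ 0.4706 -0.0275  0.0181]
long [ 0.5895 -0.0122  0.0202]
win [ 0.4915 -0.1097  0.0176]
blank [ 0.4576 -0.2222  0.0262]
ring [ 0.5021 -0.3388  0.0149]
stop [ 0.6128 -0.3099  0.0501]
table [ 0.1878 -0.2815  0.0013]
mat [ 0.5648 -0.2447  0.0036]
tile1 [0.4444 0.1561 0.0101]
tile2 [0.4486 0.231  0.01  ]
tile3 [0.5815 0.2503 0.007 ]
cup [0.5712 0.1206 0.0149]
wallcorner [0.3922 0.2827 0.0231]
wc2 [0.6203 0.2893 0.0258]
wc3 [0.6353 0.0654 0.0045]
wc4 [0.406  0.0476 0.0271]
```

View pics/bird.png

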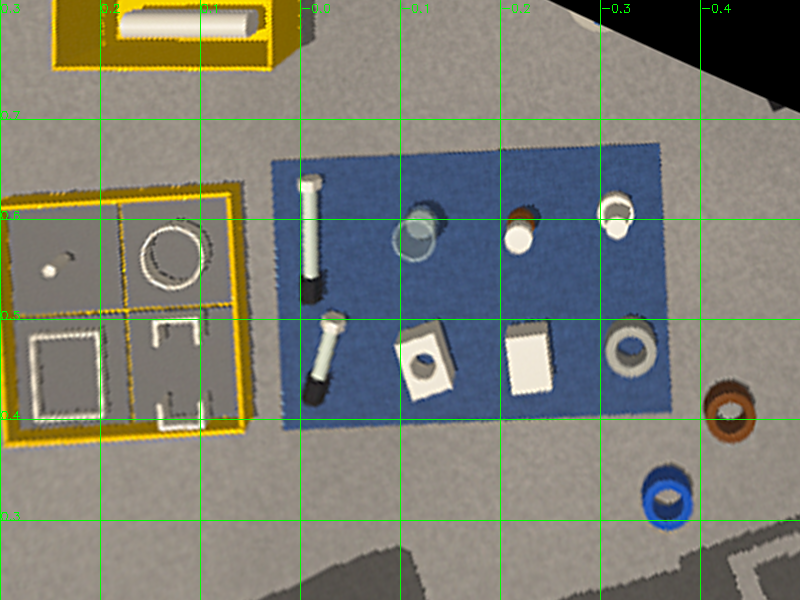

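```bash
cat >> h.py <<'E'
def bird(s,img,x0,x1,y0,y1,h,res):
    X,Y=np.meshgrid(np.arange(x0,x1,res),np.arange(y0,y1,res),indexing='ij')
    uv=proj(s,np.stack([X,Y,np.full_like(X,h)],-1)).astype(np.float32)
    return cv2.remap(img,uv[...,0],uv[...,1],cv2.INTER_LINEAR)[::-1,::-1].copy()
def grid(b,x0,x1,y0,y1,res,st):
    for x in np.arange(np.ceil(x0/st)*st,x1,st): r=int((x1-x)/res); cv2.line(b,(0,r),(b.shape[1],r),(0,200,0),1); cv2.putText(b,f'{x:.2f}',(0,r-1),0,.35,(0,255,255))
    for y in np.arange(np.ceil(y0/st)*st,y1,st): r=int((y1-y)/res); cv2.line(b,(r,0),(r,b.shape[0]),(0,200,0),1); cv2.putText(b,f'{y:.2f}',(r,10),0,.35,(0,255,255))
    return b
E
python3 - <<'E'
from h import *
s=load('scene0.png'); img=cv2.imread('pics/scene0.png')
R=.0005
tiles=[]
for (nm,x0,x1,y0,y1,h) in [('elec',.39,.52,-.08,.04,.013),('win',.40,.53,-.18,-.06,.029),('ring',.40,.53,-.39,-.27,.025),('stop',.54,.67,-.37,-.25,.017)]:
    b=cv2.resize(bird(s,img,x0,x1,y0,y1,h,R),None,fx=1.5,fy=1.5); grid(b,x0,x1,y0,y1,R/1.5,.02); tiles.append(b)
m=min(t.shape[0] for t in tiles); w=min(t.shape[1] for t in tiles); tiles=[t[:m,:w] for t in tiles]
cv2.imwrite('pics/parts.png',cv2.resize(np.vstack([np.hstack(tiles[:2]),np.hstack(tiles[2:])]),(600,600)))
b=cv2.resize(bird(s,img,.37,.63,.04,.32,.008,R),None,fx=1.1,fy=1.1); grid(b,.37,.63,.04,.32,R/1.1,.02); cv2.imwrite('pics/cad.png',b)
E
```

```text
(no output)
```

View pics/parts.png

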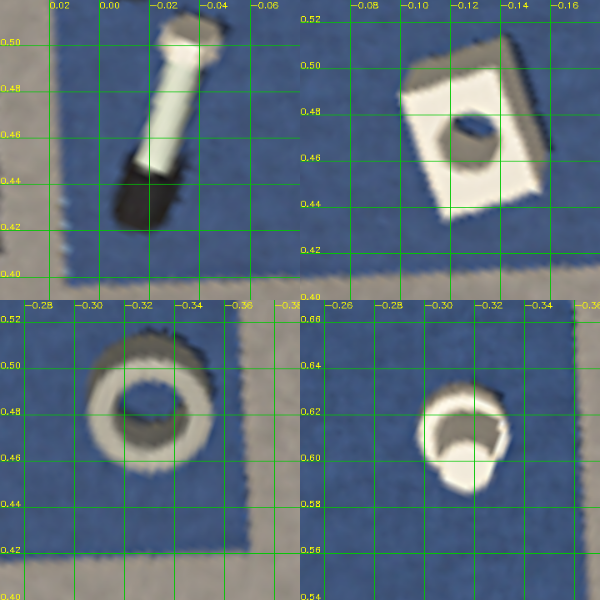

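View pics/cad.png

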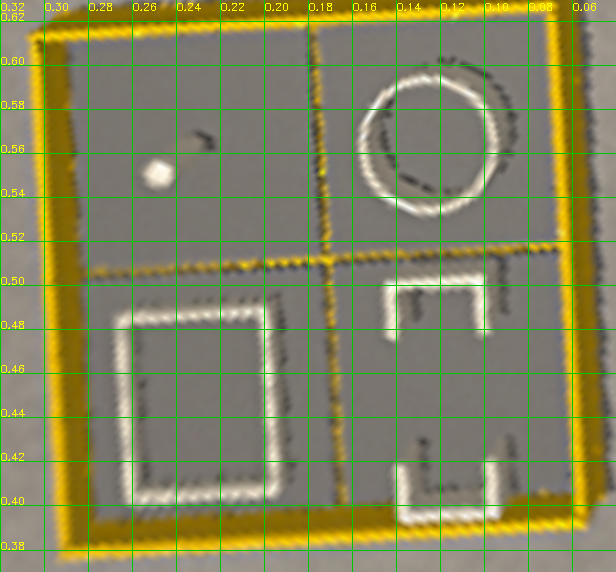

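```bash
python3 - <<'E'
from h import *
s=load('scene0.png'); img=cv2.imread('pics/scene0.png'); P=cloud(s)
def med(x0,x1,y0,y1): 
    q=P[(P[...,0]>x0)&(P[...,0]<x1)&(P[...,1]>y0)&(P[...,1]<y1)]; return np.nanmedian(q[:,2]).round(4),len(q)
print('tray floor',med(.42,.47,.21,.25),'post tile',med(.53,.55,.19,.22),'cup',med(.55,.58,.11,.14),'trough mid',med(.44,.46,.11,.14),'table',med(.4,.6,.02,.03),'mat',med(.5,.6,-.2,-.15), 'table2',med(.3,.36,-.1,.1))
hsv=cv2.cvtColor(s['color'],cv2.COLOR_RGB2HSV)
white=((hsv[...,1]<60)&(hsv[...,2]>185)).astype(np.uint8)*255
R=.0004
def rect(h,x0,x1,y0,y1,close=0):
    b=bird(s,white,x0,x1,y0,y1,h,R)>127
    r,c=np.nonzero(b); pts=np.stack([x1-r*R,y1-c*R],1)
    rc=cv2.minAreaRect((pts*1000).astype(np.float32)); return rc
nm=dict(trough=(.024,.385,.515,.085,.165),tray=(.017,.385,.51,.185,.285),cup=(.023,.52,.61,.08,.17),post=(.036,.53,.57,.22,.27))
for k,a in nm.items():
    print(k,rect(*a))
print('win',rect(.029,.43,.51,-.17,-.09)); print('blank',rect(.029,.41,.5,-.27,-.18))
E
```

```text
tray floor (np.float64(0.0093), 241) post tile (np.float64(0.0091), 85) cup (np.float64(0.0089), 137) trough mid (np.float64(0.0088), 76) table (np.float64(0.0007), 271) mat (np.float64(0.0028), 883) table2 (np.float64(0.0), 1424)
trough ((457.6662902832031, 112.87779998779297), (109.95770263671875, 46.55942916870117), 3.5912599563598633)
tray ((451.2137145996094, 225.17640686035156), (86.96471405029297, 70.98532104492188), 3.4946508407592773)
cup ((571.0123291015625, 118.60423278808594), (62.182411193847656, 60.467464447021484), 64.02549743652344)
post ((564.560302734375, 231.83502197265625), (11.178197860717773, 12.325933456420898), 3.5765554904937744)
win ((467.3992919921875, -128.38909912109375), (58.02784729003906, 41.78110885620117), 17.71575927734375)
blank ((470.5822448730469, -230.95138549804688), (56.464595794677734, 40.7849235534668), 6.809074878692627)
```

Call:
{"fn": "play_rows", "kwargs": {"steps": [{"x": 0.029,"y": 0.058,"z": 0.0,"rz": -0.09,"hand": 0.05},{"x": 0.029,"y": 0.058,"rz": -0.09,"hand": 0.05},{"x": 0.029,"y": 0.058,"rz": -0.09,"hand": 0.05},{"x": 0.029,"y": 0.058,"rz": -0.09,"hand": 0.05},{"x": 0.029,"y": 0.058,"rz": -0.09,"hand": 0.05},{"x": 0.029,"y": 0.058,"rz": -0.09,"hand": 0.05},{"x": 0.029,"y": 0.058,"rz": -0.09,"hand": 0.05},{"x": 0.029,"y": 0.058,"rz": -0.09,"hand": 0.05}]}}

```text
schema error: expected keys x, y, z, rx, ry, rz, hand
```

```bash
python3 - <<'E'
from h import *
s=snap('wrist','w1.png'); img=cv2.imread('pics/w1.png')
cv2.imwrite('pics/w1b.png',cv2.resize(img,(800,600)))
b=bird(s,img,.40,.54,-.10,.06,.013,.0003); grid(b,.40,.54,-.10,.06,.0003,.02); cv2.imwrite('pics/w1c.png',b)
o=robot.get_obs(); print(o['tool_pos'],o['ee_rot'],o['width'],o['time'])
E
```

```text
[ 0.23256154 -0.49801524  0.1832436 ] [-1.57062982e+00  1.37393639e-03 -1.13395240e+00] 0.09392195550688306 0.2
```

View pics/w1b.png

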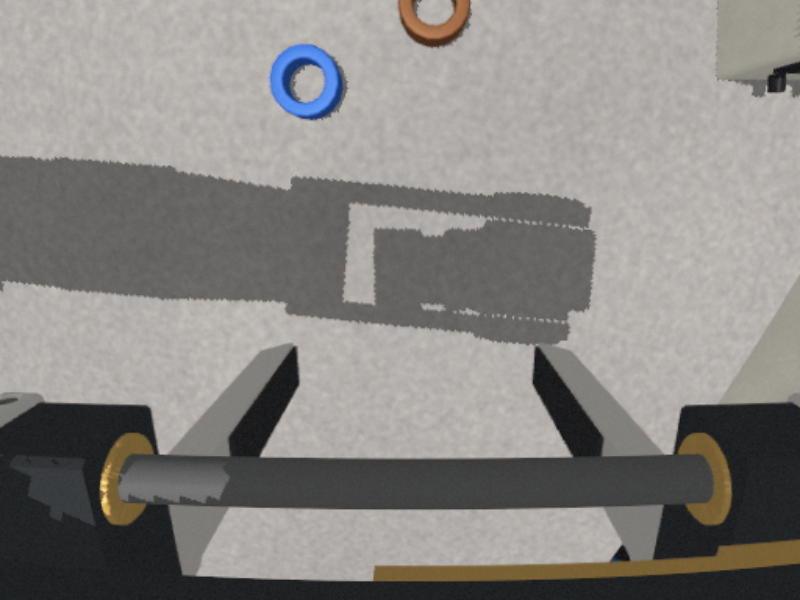

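View pics/w1c.png

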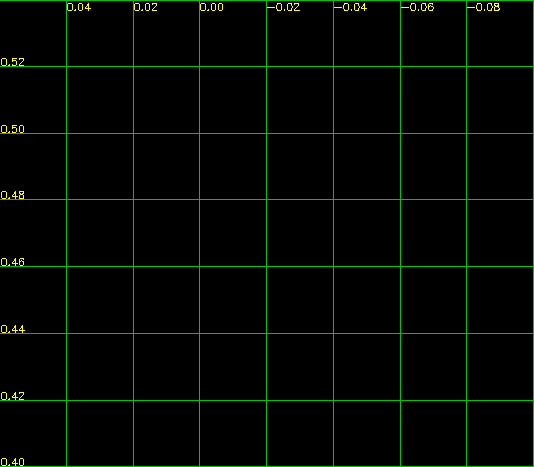

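The arm hasn't moved: the call was refused because each row needs all seven keys. I'll resend it in full.

Call:
{"fn": "play_rows", "kwargs": {"steps": [{"x": 0.029,"y": 0.058,"z": 0,"rx": 0,"ry": 0,"rz": -0.09,"hand": 0.05},{"x": 0.029,"y": 0.058,"z": 0,"rx": 0,"ry": 0,"rz": -0.09,"hand": 0.05},{"x": 0.029,"y": 0.058,"z": 0,"rx": 0,"ry": 0,"rz": -0.09,"hand": 0.05},{"x": 0.029,"y": 0.058,"z": 0,"rx": 0,"ry": 0,"rz": -0.09,"hand": 0.05},{"x": 0.029,"y": 0.058,"z": 0,"rx": 0,"ry": 0,"rz": -0.09,"hand": 0.05},{"x": 0.029,"y": 0.058,"z": 0,"rx": 0,"ry": 0,"rz": -0.09,"hand": 0.05},{"x": 0.029,"y": 0.058,"z": 0,"rx": 0,"ry": 0,"rz": -0.09,"hand": 0.05},{"x": 0.029,"y": 0.058,"z": 0,"rx": 0,"ry": 0,"rz": -0.09,"hand": 0.05}]}}

```text
time: 1.2
tool_pos: [0.4568, -0.0492, 0.1841]
ee_rot: [-1.57, -0.0, -1.857]
wrist_force: [-0.7, -1.1, 0.2]
width: 0.0498
```

```bash
python3 - <<'E'
from h import *
s=snap('wrist','w2.png'); img=cv2.imread('pics/w2.png')
cv2.imwrite('pics/w2b.png',cv2.resize(img,(800,600)))
b=bird(s,img,.40,.54,-.10,.06,.013,.0003); grid(b,.40,.54,-.10,.06,.0003,.02); cv2.imwrite('pics/w2c.png',b)
o=robot.get_obs(); print(o['tool_pos'],o['ee_rot'],o['width'],o['time'])
E
```

```text
[ 0.45912526 -0.04170809  0.18376415] [-1.57031334  0.00711318 -1.85049805] 0.050033199728530035 1.25
```

View pics/w2b.png

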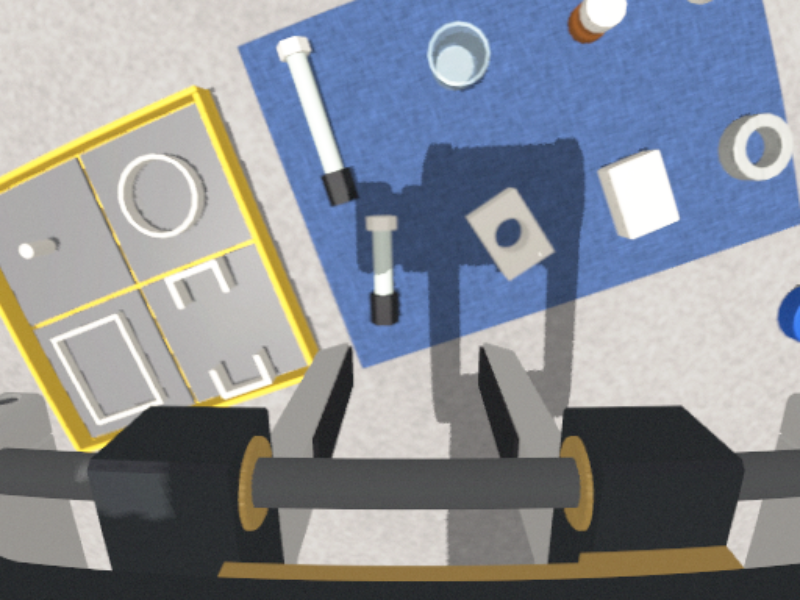

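View pics/w2c.png

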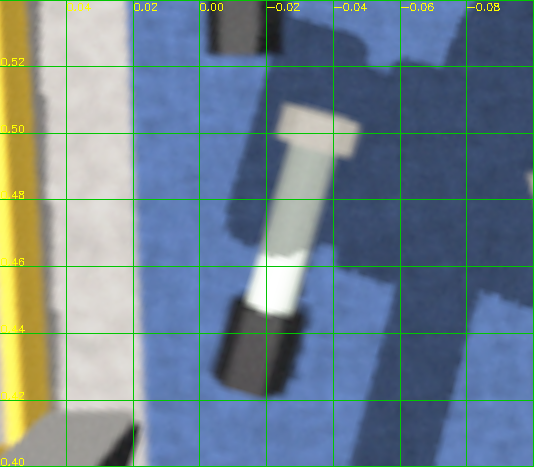

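The wrist picture shows the short electrode at (383,270), caddy left and mat right. Its length in the rectified view is 84 mm, its centre (0.4655, -0.0265), yaw -0.26. The scene view agrees within 1 mm. The long one at (318,120) is clearly longer, so this is the short one.

Call:
{"fn": "play_rows", "kwargs": {"steps": [{"x": 0.001,"y": 0.0075,"z": -0.04,"rx": 0,"ry": 0,"rz": 0.025,"hand": 0.05},{"x": 0,"y": 0,"z": -0.04,"rx": 0,"ry": 0,"rz": 0,"hand": 0.05},{"x": 0,"y": 0,"z": -0.04,"rx": 0,"ry": 0,"rz": 0,"hand": 0.05},{"x": 0,"y": 0,"z": -0.03,"rx": 0,"ry": 0,"rz": 0,"hand": 0.05},{"x": 0,"y": 0,"z": -0.015,"rx": 0,"ry": 0,"rz": 0,"hand": 0.05},{"x": 0,"y": 0,"z": 0,"rx": 0,"ry": 0,"rz": 0,"hand": 0.05},{"x": 0,"y": 0,"z": 0,"rx": 0,"ry": 0,"rz": 0,"hand": 0.05}]}}

```text
time: 2.12
tool_pos: [0.4585, -0.044, 0.0205]
ee_rot: [-1.568, 0.0, -1.829]
wrist_force: [0.9, 0.3, 0.1]
width: 0.05
```

```bash
python3 - <<'E'
from h import *
s=snap('wrist','w3.png'); img=cv2.imread('pics/w3.png'); cv2.imwrite('pics/w3b.png',cv2.resize(img,(640,480)))
s=snap('side','s3.png'); img=cv2.imread('pics/s3.png'); cv2.imwrite('pics/s3b.png',cv2.resize(img[160:260,180:340],None,fx=5,fy=5))
E
```

```text
(no output)
```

View pics/w3b.png

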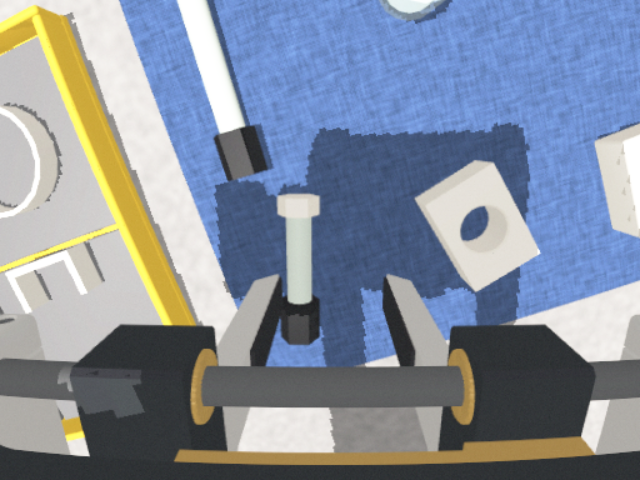

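View pics/s3b.png

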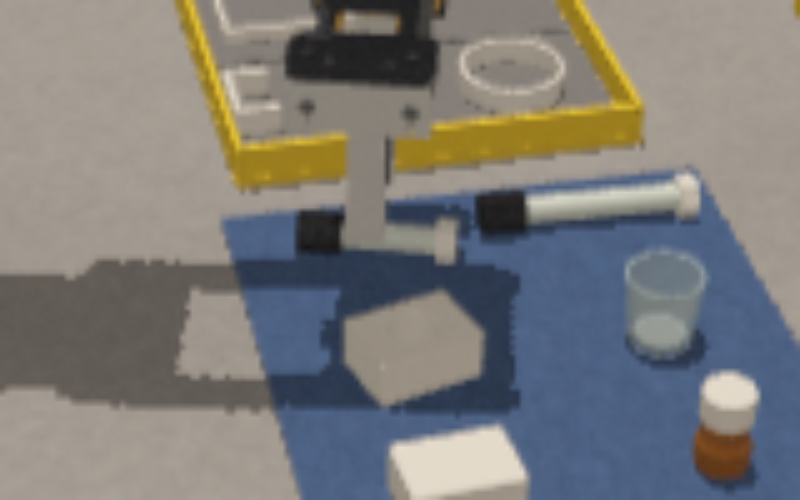

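The side picture shows the fingers around the tube but off centre: the rows were clipped, and the measured TCP is about 18 mm from target. I'll correct from the measured pose.

Call:
{"fn": "play_rows", "kwargs": {"steps": [{"x": 0.007,"y": 0.0175,"z": 0,"rx": 0,"ry": 0,"rz": 0,"hand": 0.05},{"x": 0,"y": 0,"z": 0,"rx": 0,"ry": 0,"rz": 0,"hand": 0.05},{"x": 0,"y": 0,"z": -0.013,"rx": 0,"ry": 0,"rz": 0,"hand": 0.05},{"x": 0,"y": 0,"z": 0,"rx": 0,"ry": 0,"rz": 0,"hand": 0.05},{"x": 0,"y": 0,"z": 0,"rx": 0,"ry": 0,"rz": 0,"hand": 0.05}]}}

```text
time: 2.85
tool_pos: [0.4639, -0.0264, 0.0056]
ee_rot: [-1.572, -0.0, -1.829]
wrist_force: [-0.4, 0.9, 0.6]
width: 0.0501
```

```bash
python3 - <<'E'
from h import *
s=snap('wrist','w4.png'); img=cv2.imread('pics/w4.png'); cv2.imwrite('pics/w4b.png',cv2.resize(img,(640,480)))
E
```

```text
(no output)
```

View pics/w4b.png

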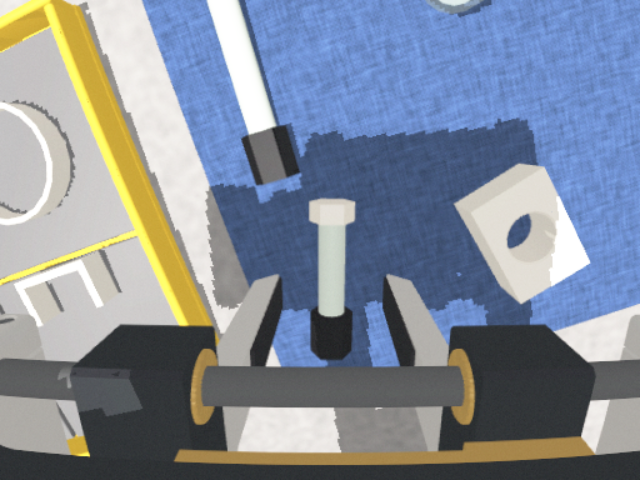

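Call:
{"fn": "play_rows", "kwargs": {"steps": [{"x": 0.004,"y": -0.001,"z": 0,"rx": 0,"ry": 0,"rz": 0,"hand": 0.05},{"x": 0,"y": 0,"z": 0,"rx": 0,"ry": 0,"rz": 0,"hand": 0.05},{"x": 0,"y": 0,"z": 0,"rx": 0,"ry": 0,"rz": 0,"hand": 0},{"x": 0,"y": 0,"z": 0,"rx": 0,"ry": 0,"rz": 0,"hand": 0},{"x": 0,"y": 0,"z": 0,"rx": 0,"ry": 0,"rz": 0,"hand": 0},{"x": 0,"y": 0,"z": 0,"rx": 0,"ry": 0,"rz": 0,"hand": 0}]}}

```text
time: 3.65
tool_pos: [0.4683, -0.0271, 0.006]
ee_rot: [-1.571, -0.0, -1.829]
wrist_force: [-0.5, 0.1, 0.1]
width: 0.0134
```

```bash
python3 - <<'E'
from h import *
s=snap('wrist','w5.png'); img=cv2.imread('pics/w5.png'); cv2.imwrite('pics/w5b.png',cv2.resize(img,(640,480)))
E
```

```text
(no output)
```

View pics/w5b.png

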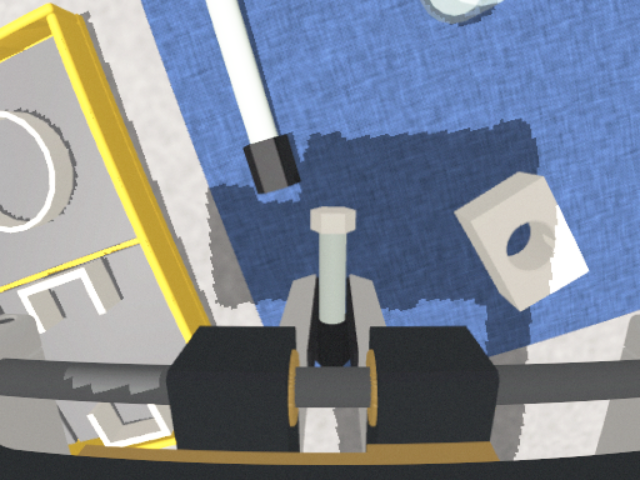

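Call:
{"fn": "play_rows", "kwargs": {"steps": [{"x": 0,"y": 0,"z": 0.03,"rx": 0,"ry": 0,"rz": 0,"hand": 0},{"x": 0,"y": 0,"z": 0.03,"rx": 0,"ry": 0,"rz": 0,"hand": 0},{"x": -0.002,"y": 0.035,"z": 0.01,"rx": 0,"ry": 0,"rz": 0.08,"hand": 0},{"x": -0.002,"y": 0.035,"z": 0,"rx": 0,"ry": 0,"rz": 0.08,"hand": 0},{"x": -0.002,"y": 0.035,"z": 0,"rx": 0,"ry": 0,"rz": 0.08,"hand": 0},{"x": -0.002,"y": 0.035,"z": 0,"rx": 0,"ry": 0,"rz": 0.076,"hand": 0},{"x": 0,"y": 0,"z": 0,"rx": 0,"ry": 0,"rz": 0,"hand": 0},{"x": 0,"y": 0,"z": 0,"rx": 0,"ry": 0,"rz": 0,"hand": 0}]}}

```text
time: 4.7
tool_pos: [0.4602, 0.1123, 0.0759]
ee_rot: [-1.571, -0.001, -1.513]
wrist_force: [-0.0, -1.0, 0.4]
width: 0.0004
```

```bash
python3 - <<'E'
from h import *
o=robot.get_obs(); print(o['tool_pos'],o['ee_rot'],o['width'],o['time'])
s=snap('wrist','w6.png'); img=cv2.imread('pics/w6.png'); cv2.imwrite('pics/w6b.png',cv2.resize(img,(640,480)))
b=bird(s,img,.36,.64,.04,.32,.025,.0005); grid(b,.36,.64,.04,.32,.0005,.02); cv2.imwrite('pics/w6c.png',b)
s=snap('scene','sc6.png'); img=cv2.imread('pics/sc6.png'); cv2.imwrite('pics/sc6b.png',cv2.resize(img[120:260,250:430],None,fx=4,fy=4))
E
```

```text
[0.46024542 0.112298   0.07592158] [-1.57099737e+00 -8.63500973e-04 -1.51344492e+00] 0.00040294924000211106 4.7
```

View pics/w6b.png

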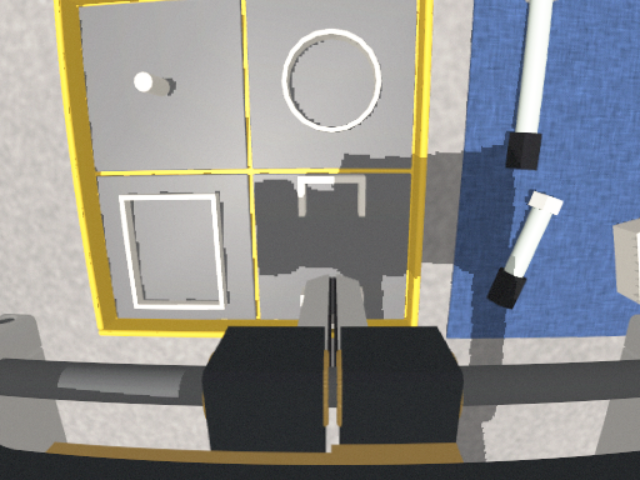

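View pics/w6c.png

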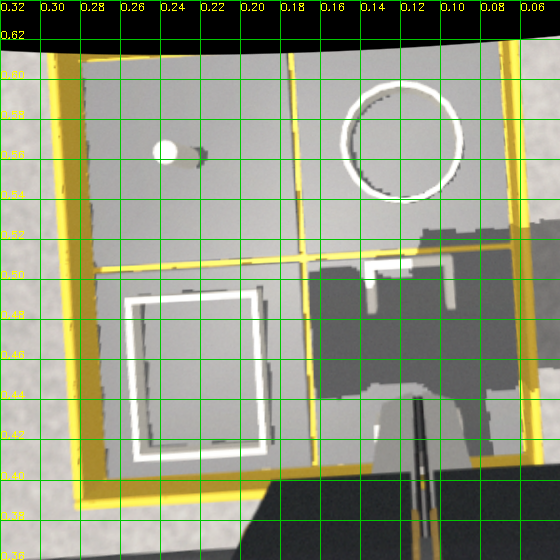

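View pics/sc6b.png

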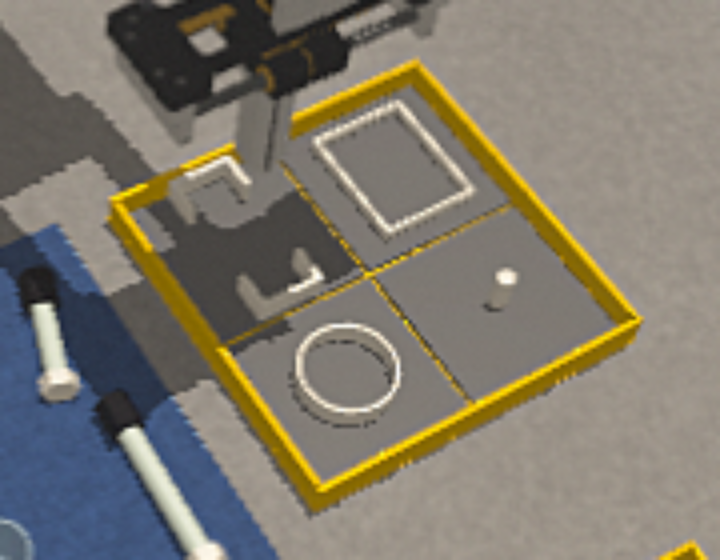

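The grasp slipped: opening is 0.0004 and the scene picture shows the short electrode still on the mat. I'll find out why by checking the fingertip's true height in the side picture taken at pose w3.

```bash
python3 - <<'E'
from h import *
s=load('s3.png'); img=cv2.imread('pics/s3.png')
tcp=np.array([.4585,-.044,.0205]); yaw=-1.829
ax=np.array([np.cos(yaw),np.sin(yaw),0]); tz=np.array([-np.sin(yaw),np.cos(yaw),0])
o=(180,160); im=cv2.resize(img[160:260,180:340],None,fx=5,fy=5,interpolation=cv2.INTER_CUBIC)
for d,c in [(.0375,(0,0,255)),(.025,(0,255,0))]:
  for w in (-.008,.008):
    p=tcp+ax*d+tz*w; q=(proj(s,p)-o)*5; cv2.circle(im,tuple(q.astype(int).tolist()),4,c,-1)
    q2=(proj(s,p+[0,0,.04])-o)*5; cv2.line(im,tuple(q.astype(int).tolist()),tuple(q2.astype(int).tolist()),c,1)
cv2.imwrite('pics/s3d.png',im)
P=cloud(s); # depth near the front finger
u,v=proj(s,tcp+ax*.0375+[0,0,.02]).round().astype(int); print(u,v,P[v,u])
for dv in range(-2,22): print(v+dv,P[v+dv,u].round(4))
s=load('w6.png'); b=bird(s,cv2.imread('pics/w6.png'),.39,.53,-.1,.02,.013,.0003); grid(b,.39,.53,-.1,.02,.0003,.02); cv2.imwrite('pics/w6e.png',b)
E
```

```text
252 211 [ 0.45711793 -0.02841001  0.00197614]
209 [ 0.457  -0.0283  0.0084]
210 [ 0.4582 -0.0221  0.0007]
211 [ 0.4571 -0.0284  0.002 ]
212 [ 0.4565 -0.0324  0.0016]
213 [ 0.4556 -0.0373  0.002 ]
214 [ 0.4549 -0.0418  0.002 ]
215 [ 0.4542 -0.0461  0.002 ]
216 [ 0.4533 -0.0512  0.0025]
217 [ 0.4526 -0.0555  0.0025]
218 [ 0.4518 -0.0606  0.003 ]
219 [ 0.4509 -0.0659  0.0038]
220 [ 0.4506 -0.0676  0.0018]
221 [ 0.4496 -0.0738  0.0034]
222 [ 0.449  -0.0776  0.003 ]
223 [ 0.4424 -0.1147  0.0282]
224 [ 0.4416 -0.1195  0.0289]
225 [ 0.4408 -0.1243  0.0295]
226 [ 0.4405 -0.1263  0.0279]
227 [ 0.4399 -0.1302  0.0279]
228 [ 0.4392 -0.134   0.0278]
229 [ 0.4387 -0.1371  0.0272]
230 [ 0.4394 -0.1336  0.0213]
231 [ 0.4387 -0.1377  0.0214]
232 [ 0.4393 -0.1347  0.016 ]
```

View pics/s3d.png

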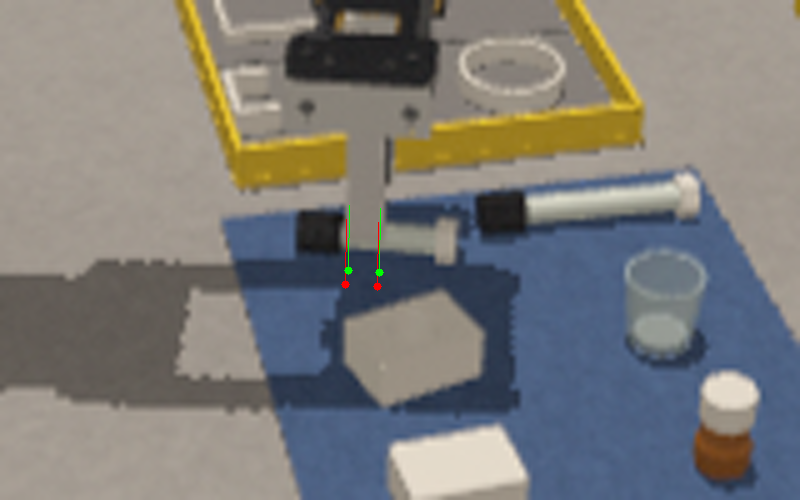

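View pics/w6e.png

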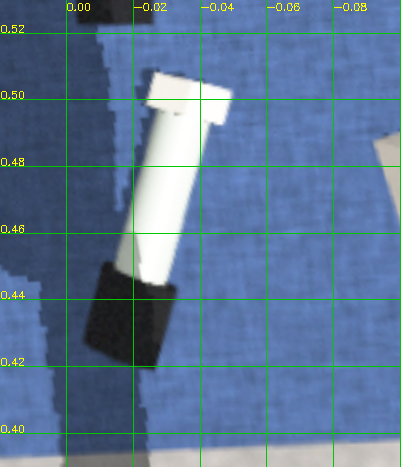

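```bash
python3 - <<'E'
from h import *
s=load('s3.png'); P=cloud(s)
for v in range(180,216,2): print(v,[P[v,u].round(3).tolist() for u in (250,253,256)])
for n,t in (('w4.png',(.4639,-.0264,.0056)),('w6.png',(.4602,.1123,.0759))):
    s=load(n); P=cloud(s); print(n,s['T'].round(3).tolist())
    ys=(-1.829 if n=='w4.png' else -1.513); ax=np.array([np.cos(ys),np.sin(ys),0]);tz=np.array([-np.sin(ys),np.cos(ys),0])
    im=cv2.resize(cv2.imread('pics/'+n),(800,600))
    for d in ((-.025,.025) if n=='w4.png' else (-.012,.012)):
      for w in (-.008,.008):
        q=proj(s,np.array(t)+ax*d+tz*w)*1.5625; cv2.circle(im,tuple(q.astype(int).tolist()),4,(0,0,255),-1)
    cv2.imwrite('pics/d'+n,im)
    # points in tool frame above
    Q=P-np.array(t); L=np.stack([Q@ax,Q@tz,Q[...,2]],-1)
    m=(abs(L[...,0])<.06)&(abs(L[...,1])<.02)&(L[...,2]>-.005)&(L[...,2]<.06)
    l=L[m]; print(len(l), np.nanmin(l[:,2]) if len(l) else 0)
    for z in np.arange(-.005,.06,.005):
        k=l[(l[:,2]>=z)&(l[:,2]<z+.005)]
        if len(k): print(round(z,3),len(k),k.min(0).round(3),k.max(0).round(3))
E
```

```text
180 [[0.434, -0.123, 0.16], [0.441, -0.122, 0.158], [0.448, -0.123, 0.158]]
182 [[0.435, -0.12, 0.152], [0.442, -0.121, 0.152], [0.448, -0.124, 0.153]]
184 [[0.435, -0.118, 0.145], [0.441, -0.123, 0.148], [0.448, -0.126, 0.149]]
186 [[0.435, -0.121, 0.142], [0.442, -0.121, 0.141], [0.449, -0.121, 0.14]]
188 [[0.443, -0.075, 0.106], [0.449, -0.082, 0.11], [0.457, -0.077, 0.106]]
190 [[0.443, -0.075, 0.1], [0.449, -0.081, 0.103], [0.457, -0.082, 0.103]]
192 [[0.442, -0.078, 0.096], [0.449, -0.081, 0.097], [0.456, -0.085, 0.099]]
194 [[0.443, -0.078, 0.09], [0.449, -0.082, 0.092], [0.456, -0.084, 0.093]]
196 [[0.443, -0.073, 0.081], [0.45, -0.08, 0.085], [0.457, -0.082, 0.086]]
198 [[0.442, -0.082, 0.081], [0.45, -0.081, 0.08], [0.457, -0.084, 0.081]]
200 [[0.443, -0.076, 0.071], [0.45, -0.079, 0.073], [0.457, -0.08, 0.073]]
202 [[0.443, -0.076, 0.065], [0.45, -0.081, 0.067], [0.458, -0.079, 0.066]]
204 [[0.442, -0.081, 0.062], [0.45, -0.084, 0.063], [0.457, -0.083, 0.062]]
206 [[0.443, -0.077, 0.053], [0.451, -0.078, 0.054], [0.457, -0.082, 0.056]]
208 [[0.452, -0.028, 0.012], [0.452, 
[... 974 characters left out ...]
0.045] [0.038 0.009 0.05 ]
0.05 272 [-0.036 -0.009  0.05 ] [0.038 0.009 0.055]
0.055 304 [-0.036 -0.009  0.055] [0.038 0.009 0.06 ]
w6.png [[0.057, -0.967, -0.249, 0.532], [-0.998, -0.055, -0.015, 0.116], [0.001, 0.25, -0.968, 0.277], [0.0, 0.0, 0.0, 1.0]]
1093 0.020670747979658427
0.02 34 [-0.006  0.007  0.021] [0.007 0.009 0.025]
0.025 90 [-0.011  0.007  0.025] [0.011 0.009 0.03 ]
0.03 127 [-0.012  0.007  0.03 ] [0.012 0.009 0.035]
0.035 148 [-0.012  0.007  0.035] [0.012 0.01  0.04 ]
0.04 152 [-0.012  0.007  0.04 ] [0.012 0.009 0.045]
0.045 166 [-0.012  0.007  0.045] [0.013 0.009 0.05 ]
0.05 178 [-0.012  0.007  0.05 ] [0.013 0.01  0.055]
0.055 198 [-0.012  0.007  0.055] [0.012 0.009 0.06 ]
```

View pics/dw4.png

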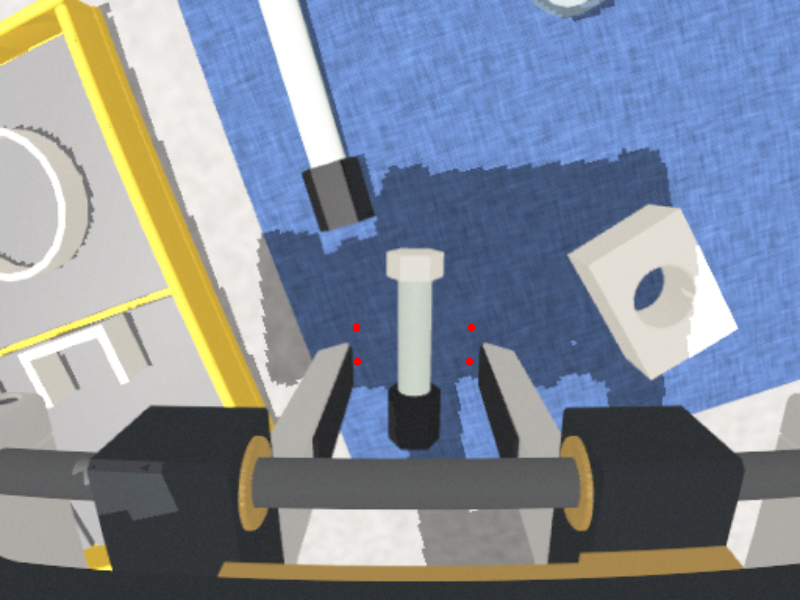

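View pics/dw6.png

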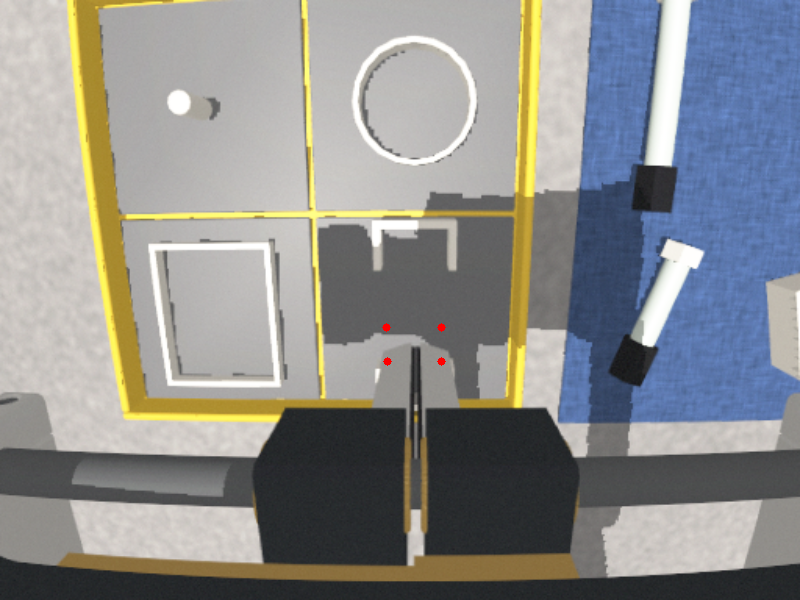

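The wrist depth and the side depth agree that the finger ends sit about 20.5 mm above the reported TCP. The tips therefore stayed above the tube, and the 13 mm opening was just the fingers still closing. From here on I take tip z = reported z + 0.0205. The electrode hasn't shifted (0.4648, -0.027), so I go back for it.

Call:
{"fn": "play_rows", "kwargs": {"steps": [{"x": 0.001,"y": -0.035,"z": 0,"rx": 0,"ry": 0,"rz": -0.08,"hand": 0.05},{"x": 0.0015,"y": -0.035,"z": 0,"rx": 0,"ry": 0,"rz": -0.08,"hand": 0.05},{"x": 0.0015,"y": -0.035,"z": 0,"rx": 0,"ry": 0,"rz": -0.08,"hand": 0.05},{"x": 0.001,"y": -0.034,"z": 0,"rx": 0,"ry": 0,"rz": -0.078,"hand": 0.05},{"x": 0,"y": 0,"z": -0.03,"rx": 0,"ry": 0,"rz": 0,"hand": 0.05},{"x": 0,"y": 0,"z": -0.025,"rx": 0,"ry": 0,"rz": 0,"hand": 0.05},{"x": 0,"y": 0,"z": 0,"rx": 0,"ry": 0,"rz": 0,"hand": 0.05},{"x": 0,"y": 0,"z": 0,"rx": 0,"ry": 0,"rz": 0,"hand": 0.05}]}}

```text
time: 5.8
tool_pos: [0.4659, -0.0268, 0.022]
ee_rot: [-1.569, -0.0, -1.832]
wrist_force: [0.6, -0.7, 0.5]
width: 0.0501
```

Call:
{"fn": "play_rows", "kwargs": {"steps": [{"x": 0,"y": 0,"z": -0.02,"rx": 0,"ry": 0,"rz": 0,"hand": 0.05},{"x": 0,"y": 0,"z": -0.012,"rx": 0,"ry": 0,"rz": 0,"hand": 0.05},{"x": 0,"y": 0,"z": -0.004,"rx": 0,"ry": 0,"rz": 0,"hand": 0.05},{"x": 0,"y": 0,"z": 0,"rx": 0,"ry": 0,"rz": 0,"hand": 0.05}]}}

```text
time: 6.3
tool_pos: [0.4655, -0.0262, -0.0147]
ee_rot: [-1.571, -0.0, -1.831]
wrist_force: [0.1, -0.3, -0.4]
width: 0.05
```

```bash
python3 - <<'E'
from h import *
s=snap('wrist','w7.png'); img=cv2.imread('pics/w7.png'); cv2.imwrite('pics/w7b.png',cv2.resize(img,(640,480)))
s=snap('side','s7.png'); img=cv2.imread('pics/s7.png'); cv2.imwrite('pics/s7b.png',cv2.resize(img[160:260,180:340],None,fx=5,fy=5))
E
```

```text
(no output)
```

View pics/w7b.png

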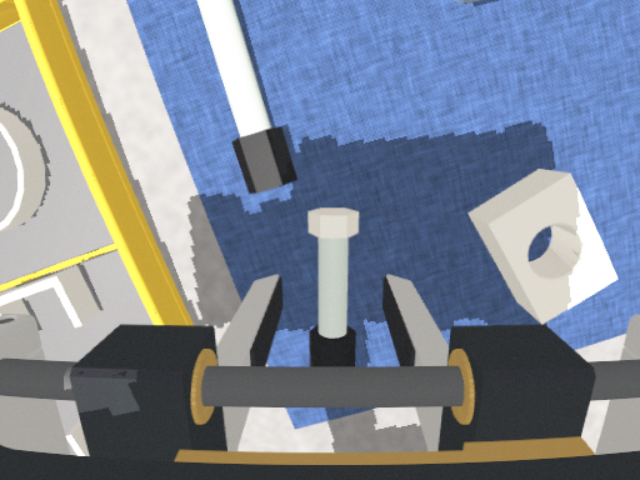

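View pics/s7b.png

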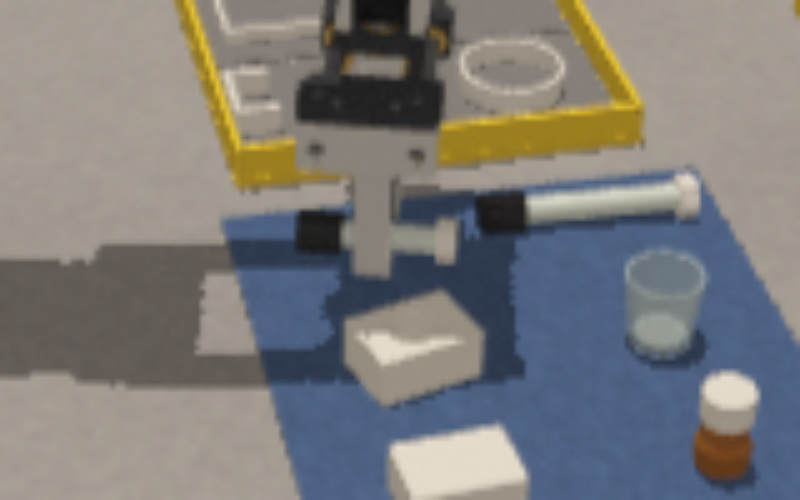

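The side picture shows the near finger at (373,250) reaching down past the tube, and the wrist picture has the tube centred between the tips. Closing, with enough rows this time, then a small lift.

Call:
{"fn": "play_rows", "kwargs": {"steps": [{"x": 0,"y": 0,"z": 0,"rx": 0,"ry": 0,"rz": 0,"hand": 0},{"x": 0,"y": 0,"z": 0,"rx": 0,"ry": 0,"rz": 0,"hand": 0},{"x": 0,"y": 0,"z": 0,"rx": 0,"ry": 0,"rz": 0,"hand": 0},{"x": 0,"y": 0,"z": 0,"rx": 0,"ry": 0,"rz": 0,"hand": 0},{"x": 0,"y": 0,"z": 0,"rx": 0,"ry": 0,"rz": 0,"hand": 0},{"x": 0,"y": 0,"z": 0,"rx": 0,"ry": 0,"rz": 0,"hand": 0},{"x": 0,"y": 0,"z": 0.01,"rx": 0,"ry": 0,"rz": 0,"hand": 0},{"x": 0,"y": 0,"z": 0.03,"rx": 0,"ry": 0,"rz": 0,"hand": 0}]}}

```text
time: 7.4
tool_pos: [0.4636, -0.0259, 0.0241]
ee_rot: [-1.575, -0.0, -1.831]
wrist_force: [-1.1, -0.7, -0.5]
width: 0.0129
```

Call:
{"fn": "play_rows", "kwargs": {"steps": [{"x": 0,"y": 0,"z": 0.02,"rx": 0,"ry": 0,"rz": 0,"hand": 0},{"x": -0.002,"y": 0.035,"z": 0,"rx": 0,"ry": 0,"rz": 0.08,"hand": 0},{"x": -0.002,"y": 0.035,"z": 0,"rx": 0,"ry": 0,"rz": 0.08,"hand": 0},{"x": -0.002,"y": 0.035,"z": 0,"rx": 0,"ry": 0,"rz": 0.08,"hand": 0},{"x": -0.0015,"y": 0.034,"z": 0,"rx": 0,"ry": 0,"rz": 0.078,"hand": 0},{"x": 0,"y": 0,"z": 0,"rx": 0,"ry": 0,"rz": 0,"hand": 0},{"x": 0,"y": 0,"z": 0,"rx": 0,"ry": 0,"rz": 0,"hand": 0}]}}

```text
time: 8.28
tool_pos: [0.4579, 0.1123, 0.0453]
ee_rot: [-1.57, -0.001, -1.513]
wrist_force: [0.3, -0.1, -0.5]
width: 0.0131
```

```bash
python3 - <<'E'
from h import *
s=snap('wrist','w8.png'); img=cv2.imread('pics/w8.png'); cv2.imwrite('pics/w8b.png',cv2.resize(img,(640,480)))
s=snap('scene','sc8.png'); img=cv2.imread('pics/sc8.png'); cv2.imwrite('pics/sc8b.png',cv2.resize(img[120:260,250:430],None,fx=4,fy=4))
E
```

```text
(no output)
```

View pics/w8b.png

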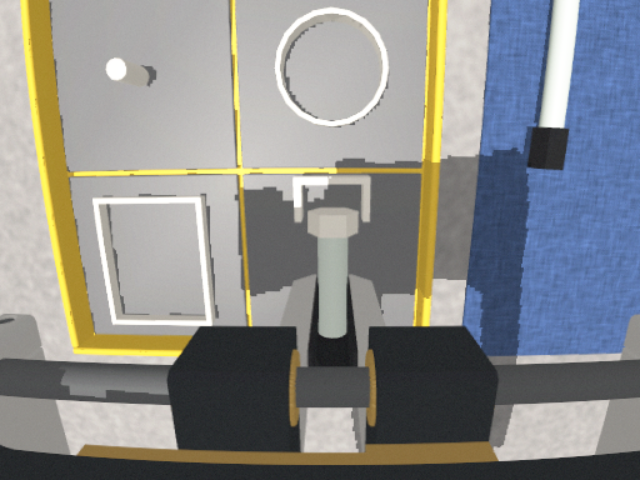

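View pics/sc8b.png

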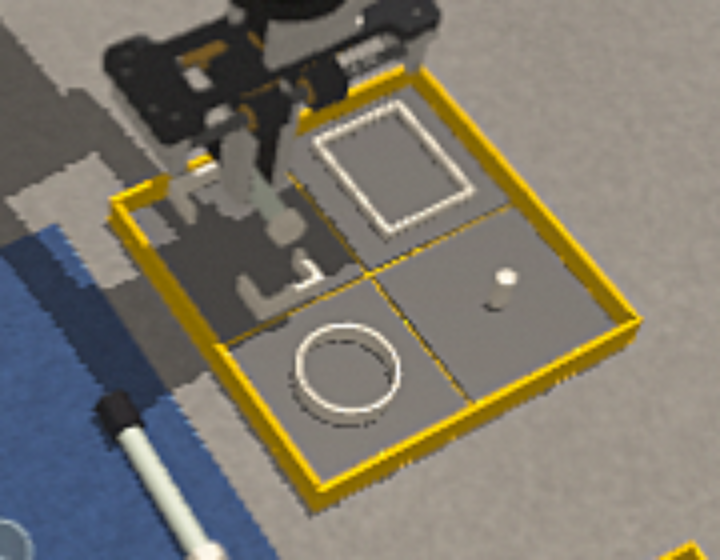

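The electrode is held, lined up and centred over the trough (walls at x 293 and 370, tube at 332). Lowering it.

Call:
{"fn": "play_rows", "kwargs": {"steps": [{"x": 0,"y": 0,"z": -0.025,"rx": 0,"ry": 0,"rz": 0,"hand": 0},{"x": 0,"y": 0,"z": -0.015,"rx": 0,"ry": 0,"rz": 0,"hand": 0},{"x": 0,"y": 0,"z": -0.008,"rx": 0,"ry": 0,"rz": 0,"hand": 0},{"x": 0,"y": 0,"z": -0.004,"rx": 0,"ry": 0,"rz": 0,"hand": 0},{"x": 0,"y": 0,"z": 0,"rx": 0,"ry": 0,"rz": 0,"hand": 0},{"x": 0,"y": 0,"z": 0,"rx": 0,"ry": 0,"rz": 0,"hand": 0}]}}

```text
time: 9.12
tool_pos: [0.4584, 0.1129, -0.0063]
ee_rot: [-1.57, -0.0, -1.513]
wrist_force: [0.1, -0.0, -1.1]
width: 0.013
```

Call:
{"fn": "play_rows", "kwargs": {"steps": [{"x": 0,"y": 0,"z": -0.0015,"rx": 0,"ry": 0,"rz": 0,"hand": 0},{"x": 0,"y": 0,"z": 0,"rx": 0,"ry": 0,"rz": 0,"hand": 0},{"x": 0,"y": 0,"z": 0,"rx": 0,"ry": 0,"rz": 0,"hand": 0.02},{"x": 0,"y": 0,"z": 0,"rx": 0,"ry": 0,"rz": 0,"hand": 0.035},{"x": 0,"y": 0,"z": 0,"rx": 0,"ry": 0,"rz": 0,"hand": 0.035},{"x": 0,"y": 0,"z": 0.02,"rx": 0,"ry": 0,"rz": 0,"hand": 0.035},{"x": 0,"y": 0,"z": 0.05,"rx": 0,"ry": 0,"rz": 0,"hand": 0.05},{"x": 0,"y": 0,"z": 0.05,"rx": 0,"ry": 0,"rz": 0,"hand": 0.06}]}}

```text
time: 10.12
tool_pos: [0.4573, 0.1128, 0.1124]
ee_rot: [-1.572, -0.0, -1.513]
wrist_force: [0.4, 0.7, 0.6]
width: 0.0518
```

```bash
python3 - <<'E'
from h import *
s=snap('scene','sc9.png'); img=cv2.imread('pics/sc9.png'); cv2.imwrite('pics/sc9b.png',cv2.resize(img[120:260,250:430],None,fx=4,fy=4))
s=load('w2.png'); img=cv2.imread('pics/w2.png')
for nm,a in dict(win=(.42,.52,-.18,-.07),).items():
    b=bird(s,img,*a,.029,.0002); grid(b,*a,.0002,.02); cv2.imwrite('pics/w2win.png',b)
E
```

```text
(no output)
```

View pics/sc9b.png

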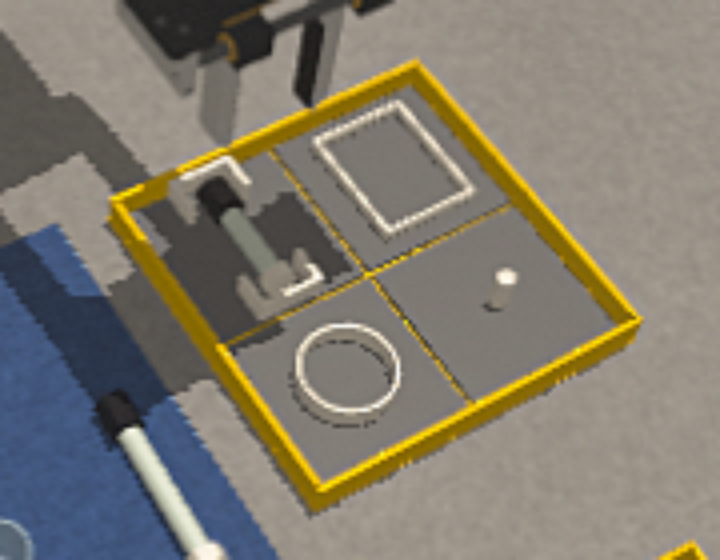

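View pics/w2win.png

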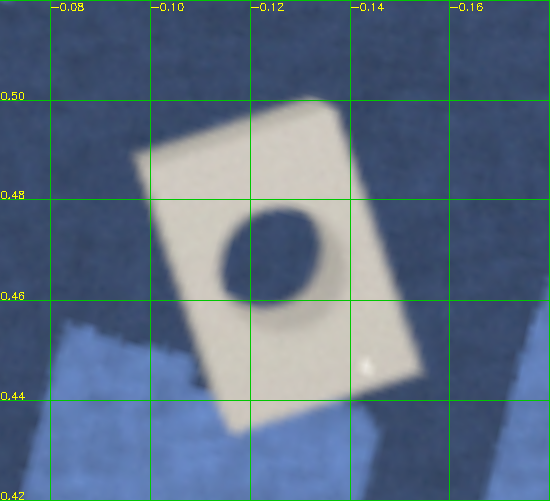

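The electrode lies in the trough, with its cap at (218,195) and foot at (285,272) inside the end walls. Next, candidates for the plate: windowed one at scene (349,340), solid one at (286,367). This crop shows a round through-hole at (270,257), so the first is meant: centre (0.467, -0.1275), yaw 0.315.

Call:
{"fn": "play_rows", "kwargs": {"steps": [{"x": 0.002,"y": -0.04,"z": 0,"rx": 0,"ry": 0,"rz": 0.05,"hand": 0.06},{"x": 0.002,"y": -0.048,"z": -0.01,"rx": 0,"ry": 0,"rz": 0.05,"hand": 0.06},{"x": 0.002,"y": -0.048,"z": -0.01,"rx": 0,"ry": 0,"rz": 0.05,"hand": 0.06},{"x": 0.002,"y": -0.048,"z": -0.01,"rx": 0,"ry": 0,"rz": 0.05,"hand": 0.06},{"x": 0.001,"y": -0.048,"z": -0.01,"rx": 0,"ry": 0,"rz": 0.05,"hand": 0.06},{"x": 0,"y": -0.0085,"z": -0.02,"rx": 0,"ry": 0,"rz": 0.007,"hand": 0.06},{"x": 0,"y": 0,"z": 0,"rx": 0,"ry": 0,"rz": 0,"hand": 0.06},{"x": 0,"y": 0,"z": 0,"rx": 0,"ry": 0,"rz": 0,"hand": 0.06}]}}

```text
time: 11.18
tool_pos: [0.4671, -0.1272, 0.052]
ee_rot: [-1.57, -0.0, -1.256]
wrist_force: [0.5, 0.7, 0.4]
width: 0.0602
```

```bash
python3 - <<'E'
from h import *
s=snap('wrist','w10.png'); img=cv2.imread('pics/w10.png'); 
b=bird(s,img,.42,.52,-.18,-.07,.029,.0002); grid(b,.42,.52,-.18,-.07,.0002,.02); cv2.imwrite('pics/w10c.png',b)
cv2.imwrite('pics/w10b.png',cv2.resize(img,(640,480)))
E
```

```text
(no output)
```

View pics/w10b.png

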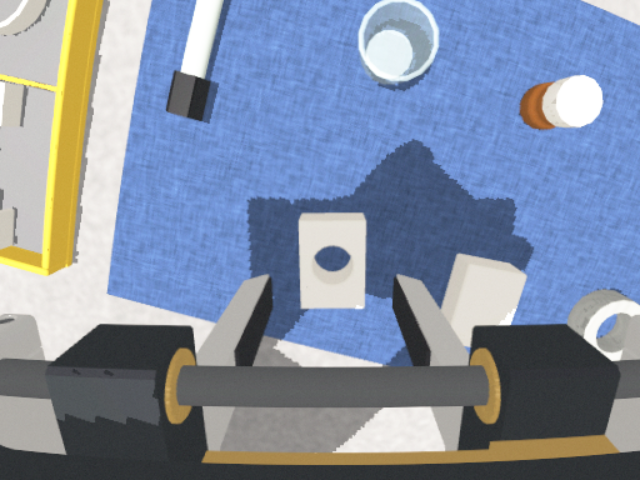

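View pics/w10c.png

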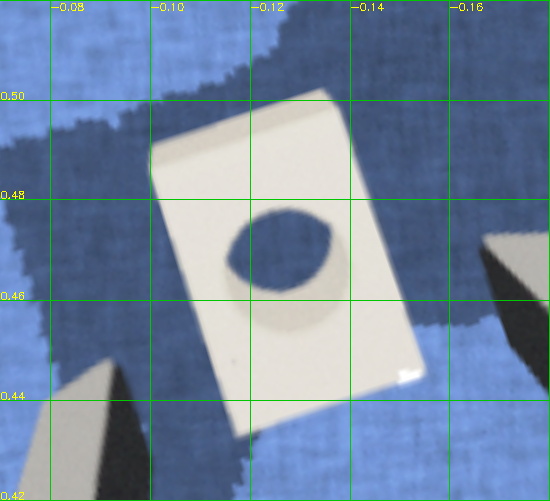

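Aligned: the plate (332,260) is square and centred between the fingers, and its window centre measures (0.466, -0.127).

Call:
{"fn": "play_rows", "kwargs": {"steps": [{"x": 0,"y": 0,"z": -0.03,"rx": 0,"ry": 0,"rz": 0,"hand": 0.06},{"x": 0,"y": 0,"z": -0.02,"rx": 0,"ry": 0,"rz": 0,"hand": 0.06},{"x": 0,"y": 0,"z": -0.0075,"rx": 0,"ry": 0,"rz": 0,"hand": 0.06},{"x": 0,"y": 0,"z": 0,"rx": 0,"ry": 0,"rz": 0,"hand": 0.03},{"x": 0,"y": 0,"z": 0,"rx": 0,"ry": 0,"rz": 0,"hand": 0.03},{"x": 0,"y": 0,"z": 0,"rx": 0,"ry": 0,"rz": 0,"hand": 0.03},{"x": 0,"y": 0,"z": 0,"rx": 0,"ry": 0,"rz": 0,"hand": 0.03},{"x": 0,"y": 0,"z": 0,"rx": 0,"ry": 0,"rz": 0,"hand": 0.03}]}}

```text
time: 12.22
tool_pos: [0.4678, -0.1278, -0.0047]
ee_rot: [-1.569, -0.001, -1.256]
wrist_force: [-0.2, 0.7, 5.4]
width: 0.0398
```

Call:
{"fn": "play_rows", "kwargs": {"steps": [{"x": 0,"y": 0,"z": 0.02,"rx": 0,"ry": 0,"rz": 0,"hand": 0.03},{"x": 0,"y": 0.01,"z": 0.04,"rx": 0,"ry": 0,"rz": 0,"hand": 0.03},{"x": -0.003,"y": 0.05,"z": 0,"rx": 0,"ry": 0,"rz": -0.04,"hand": 0.03},{"x": -0.003,"y": 0.06,"z": 0,"rx": 0,"ry": 0,"rz": -0.045,"hand": 0.03},{"x": -0.003,"y": 0.06,"z": 0,"rx": 0,"ry": 0,"rz": -0.045,"hand": 0.03},{"x": -0.003,"y": 0.06,"z": 0,"rx": 0,"ry": 0,"rz": -0.045,"hand": 0.03},{"x": -0.003,"y": 0.06,"z": 0,"rx": 0,"ry": 0,"rz": -0.045,"hand": 0.03},{"x": -0.0005,"y": 0.0525,"z": 0,"rx": 0,"ry": 0,"rz": -0.037,"hand": 0.03}]}}

```text
time: 13.22
tool_pos: [0.4503, 0.2265, 0.0533]
ee_rot: [-1.572, -0.001, -1.514]
wrist_force: [1.6, 0.4, -1.5]
width: 0.0395
```

Call:
{"fn": "play_rows", "kwargs": {"steps": [{"x": 0,"y": 0,"z": 0,"rx": 0,"ry": 0,"rz": 0,"hand": 0.03},{"x": 0,"y": 0,"z": 0,"rx": 0,"ry": 0,"rz": 0,"hand": 0.03}]}}

```text
time: 13.48
tool_pos: [0.4507, 0.2241, 0.0532]
ee_rot: [-1.572, -0.002, -1.512]
wrist_force: [0.2, -0.4, -1.1]
width: 0.0396
```

```bash
python3 - <<'E'
from h import *
s=snap('wrist','w11.png'); img=cv2.imread('pics/w11.png'); cv2.imwrite('pics/w11b.png',cv2.resize(img,(640,480)))
s=snap('scene','sc11.png'); img=cv2.imread('pics/sc11.png'); cv2.imwrite('pics/sc11b.png',cv2.resize(img[100:260,250:430],None,fx=4,fy=4))
E
```

```text
(no output)
```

View pics/w11b.png

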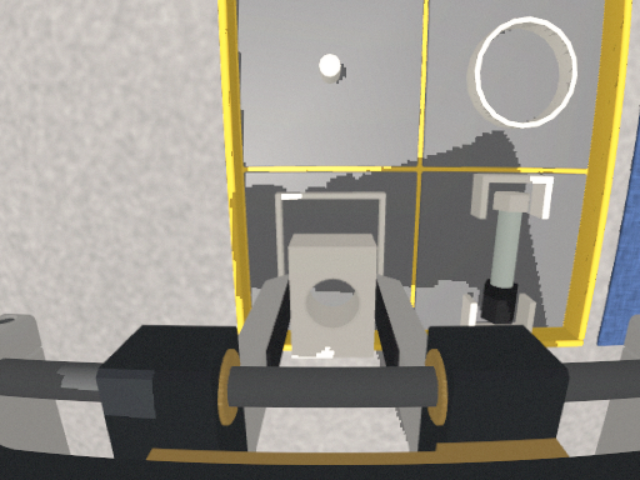

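View pics/sc11b.png

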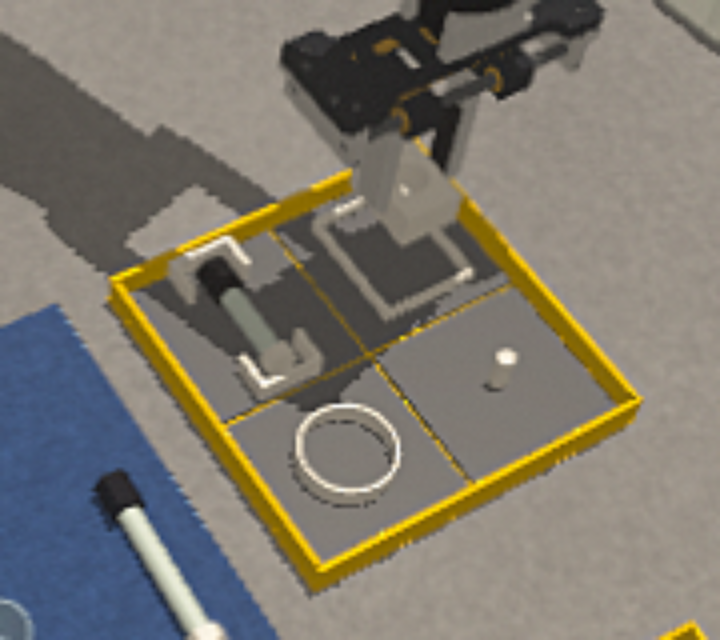

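Call:
{"fn": "play_rows", "kwargs": {"steps": [{"x": 0,"y": 0.0005,"z": -0.025,"rx": 0,"ry": 0,"rz": 0,"hand": 0.03},{"x": 0,"y": 0,"z": -0.015,"rx": 0,"ry": 0,"rz": 0,"hand": 0.03},{"x": 0,"y": 0,"z": -0.008,"rx": 0,"ry": 0,"rz": 0,"hand": 0.03},{"x": 0,"y": 0,"z": -0.003,"rx": 0,"ry": 0,"rz": 0,"hand": 0.03},{"x": 0,"y": 0,"z": 0,"rx": 0,"ry": 0,"rz": 0,"hand": 0.03},{"x": 0,"y": 0,"z": 0,"rx": 0,"ry": 0,"rz": 0,"hand": 0.03}]}}

```text
time: 14.32
tool_pos: [0.4518, 0.2256, 0.0037]
ee_rot: [-1.569, 0.0, -1.513]
wrist_force: [0.4, -0.0, -1.4]
width: 0.0394
```

Call:
{"fn": "play_rows", "kwargs": {"steps": [{"x": 0,"y": 0,"z": -0.002,"rx": 0,"ry": 0,"rz": 0,"hand": 0.03},{"x": 0,"y": 0,"z": 0,"rx": 0,"ry": 0,"rz": 0,"hand": 0.03}]}}

```text
time: 14.58
tool_pos: [0.4516, 0.2255, 0.0013]
ee_rot: [-1.57, 0.0, -1.513]
wrist_force: [-0.1, 0.8, -0.0]
width: 0.0395
```

```bash
python3 - <<'E'
from h import *
for i in range(1): 
    o=robot.get_obs(); print(o['tool_pos'],o['wrist_force'])
E
```

```text
[0.45157881 0.2255167  0.00131017] [-0.10160569  0.84253556 -0.00568851]
```

Contact is just beginning. Releasing and lifting, then looking.

Call:
{"fn": "play_rows", "kwargs": {"steps": [{"x": 0,"y": 0,"z": 0,"rx": 0,"ry": 0,"rz": 0,"hand": 0.046},{"x": 0,"y": 0,"z": 0,"rx": 0,"ry": 0,"rz": 0,"hand": 0.05},{"x": 0,"y": 0,"z": 0.01,"rx": 0,"ry": 0,"rz": 0,"hand": 0.05},{"x": 0,"y": 0,"z": 0.05,"rx": 0,"ry": 0,"rz": 0,"hand": 0.06},{"x": 0,"y": 0,"z": 0.06,"rx": 0,"ry": 0,"rz": 0,"hand": 0.07},{"x": 0,"y": 0,"z": 0,"rx": 0,"ry": 0,"rz": 0,"hand": 0.07}]}}

```text
time: 15.32
tool_pos: [0.4553, 0.2268, 0.1284]
ee_rot: [-1.558, 0.004, -1.513]
wrist_force: [0.8, 0.3, -1.0]
width: 0.0696
```

```bash
python3 - <<'E'
from h import *
s=snap('scene','sc12.png'); img=cv2.imread('pics/sc12.png'); cv2.imwrite('pics/sc12b.png',cv2.resize(img[100:260,250:430],None,fx=4,fy=4))
cv2.imwrite('pics/sc12r.png',cv2.resize(img[180:340,60:240],None,fx=4,fy=4))
R=.00025
for nm,a,h in [('ring',(.44,.52,-.37,-.28),.025)]:
    b=bird(s,img,*a,h,R); g=cv2.cvtColor(b,cv2.COLOR_BGR2GRAY); cv2.imwrite('pics/ring12.png',grid(b.copy(),*a,R,.02))
E
```

```text
(no output)
```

View pics/sc12b.png

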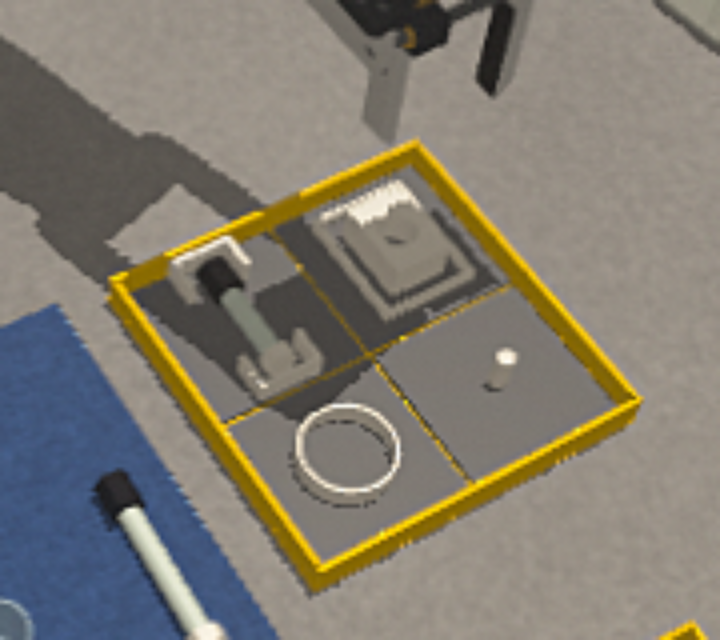

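View pics/sc12r.png

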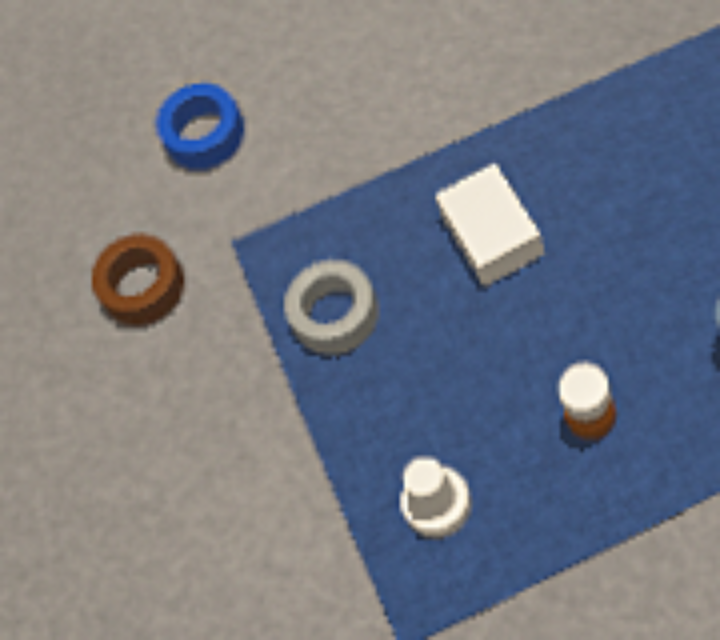

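View pics/ring12.png

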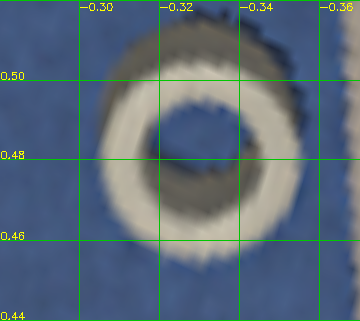

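Plate sits flat in the tray. The rings in the enlarged crop: blue (200,125), brown (138,280) and bare steel grey (331,307) on the mat. The steel one is meant; centre (0.480, -0.330).

Call:
{"fn": "play_rows", "kwargs": {"steps": [{"x": 0.003,"y": -0.05,"z": 0,"rx": 0,"ry": 0,"rz": 0,"hand": 0.07},{"x": 0.003,"y": -0.06,"z": 0,"rx": 0,"ry": 0,"rz": 0,"hand": 0.07},{"x": 0.003,"y": -0.06,"z": 0,"rx": 0,"ry": 0,"rz": 0,"hand": 0.07},{"x": 0.003,"y": -0.06,"z": 0,"rx": 0,"ry": 0,"rz": 0,"hand": 0.07},{"x": 0.003,"y": -0.06,"z": 0,"rx": 0,"ry": 0,"rz": 0,"hand": 0.07},{"x": 0.003,"y": -0.06,"z": 0,"rx": 0,"ry": 0,"rz": 0,"hand": 0.07},{"x": 0.003,"y": -0.06,"z": 0,"rx": 0,"ry": 0,"rz": 0,"hand": 0.07},{"x": 0.003,"y": -0.06,"z": -0.01,"rx": 0,"ry": 0,"rz": 0,"hand": 0.07}]}}

```text
time: 16.38
tool_pos: [0.4747, -0.2464, 0.1101]
ee_rot: [-1.571, 0.001, -1.513]
wrist_force: [1.1, -0.2, 0.2]
width: 0.0702
```

Call:
{"fn": "play_rows", "kwargs": {"steps": [{"x": 0.0045,"y": -0.06,"z": -0.01,"rx": 0,"ry": 0,"rz": 0,"hand": 0.07},{"x": 0,"y": -0.0255,"z": -0.03,"rx": 0,"ry": 0,"rz": 0,"hand": 0.07},{"x": 0,"y": 0,"z": 0,"rx": 0,"ry": 0,"rz": 0,"hand": 0.07},{"x": 0,"y": 0,"z": 0,"rx": 0,"ry": 0,"rz": 0,"hand": 0.07}]}}

```text
time: 16.88
tool_pos: [0.4795, -0.329, 0.0704]
ee_rot: [-1.572, 0.002, -1.513]
wrist_force: [-0.4, -0.4, 0.3]
width: 0.07
```

```bash
python3 - <<'E'
from h import *
s=snap('wrist','w13.png'); img=cv2.imread('pics/w13.png'); 
b=bird(s,img,.44,.52,-.37,-.28,.025,.00025); grid(b,.44,.52,-.37,-.28,.00025,.02); cv2.imwrite('pics/w13c.png',b)
cv2.imwrite('pics/w13b.png',cv2.resize(img,(640,480)))
E
```

```text
(no output)
```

View pics/w13b.png

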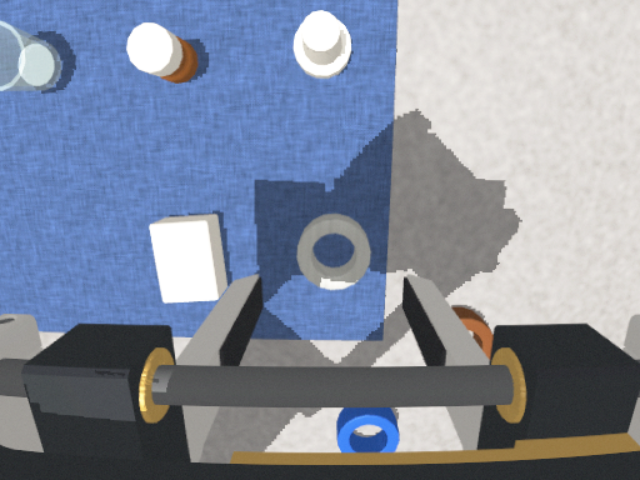

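View pics/w13c.png

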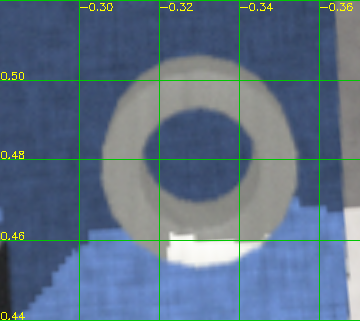

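Call:
{"fn": "play_rows", "kwargs": {"steps": [{"x": 0.0005,"y": -0.001,"z": -0.03,"rx": 0,"ry": 0,"rz": 0,"hand": 0.07},{"x": 0,"y": 0,"z": -0.03,"rx": 0,"ry": 0,"rz": 0,"hand": 0.07},{"x": 0,"y": 0,"z": -0.016,"rx": 0,"ry": 0,"rz": 0,"hand": 0.07},{"x": 0,"y": 0,"z": -0.006,"rx": 0,"ry": 0,"rz": 0,"hand": 0.07},{"x": 0,"y": 0,"z": 0,"rx": 0,"ry": 0,"rz": 0,"hand": 0.04},{"x": 0,"y": 0,"z": 0,"rx": 0,"ry": 0,"rz": 0,"hand": 0.04},{"x": 0,"y": 0,"z": 0,"rx": 0,"ry": 0,"rz": 0,"hand": 0.04},{"x": 0,"y": 0,"z": 0,"rx": 0,"ry": 0,"rz": 0,"hand": 0.04}]}}

```text
time: 17.92
tool_pos: [0.4811, -0.3315, -0.0096]
ee_rot: [-1.569, -0.001, -1.513]
wrist_force: [-0.7, 2.1, 4.1]
width: 0.0497
```

Call:
{"fn": "play_rows", "kwargs": {"steps": [{"x": 0,"y": 0,"z": 0,"rx": 0,"ry": 0,"rz": 0,"hand": 0.04}]}}

```text
time: 18.05
tool_pos: [0.4811, -0.3315, -0.0096]
ee_rot: [-1.569, -0.001, -1.513]
wrist_force: [0.3, 1.9, 5.2]
width: 0.0497
```

Call:
{"fn": "play_rows", "kwargs": {"steps": [{"x": 0,"y": 0,"z": 0.02,"rx": 0,"ry": 0,"rz": 0,"hand": 0.04},{"x": 0,"y": 0,"z": 0.04,"rx": 0,"ry": 0,"rz": 0,"hand": 0.04},{"x": 0.006,"y": 0.04,"z": 0.03,"rx": 0,"ry": 0,"rz": 0,"hand": 0.04},{"x": 0.009,"y": 0.06,"z": 0,"rx": 0,"ry": 0,"rz": 0,"hand": 0.04},{"x": 0.009,"y": 0.06,"z": 0,"rx": 0,"ry": 0,"rz": 0,"hand": 0.04},{"x": 0.009,"y": 0.06,"z": 0,"rx": 0,"ry": 0,"rz": 0,"hand": 0.04},{"x": 0.009,"y": 0.06,"z": 0,"rx": 0,"ry": 0,"rz": 0,"hand": 0.04},{"x": 0.009,"y": 0.06,"z": 0,"rx": 0,"ry": 0,"rz": 0,"hand": 0.04}]}}

```text
time: 19.05
tool_pos: [0.5308, 0.0104, 0.078]
ee_rot: [-1.572, -0.001, -1.514]
wrist_force: [0.6, -0.1, -1.6]
width: 0.0496
```

Call:
{"fn": "play_rows", "kwargs": {"steps": [{"x": 0.009,"y": 0.06,"z": 0,"rx": 0,"ry": 0,"rz": 0,"hand": 0.04},{"x": 0.009,"y": 0.06,"z": 0,"rx": 0,"ry": 0,"rz": 0,"hand": 0.04},{"x": 0.009,"y": 0.06,"z": 0,"rx": 0,"ry": 0,"rz": 0,"hand": 0.04},{"x": 0.005,"y": 0.042,"z": 0,"rx": 0,"ry": 0,"rz": 0,"hand": 0.04},{"x": 0,"y": 0,"z": 0,"rx": 0,"ry": 0,"rz": 0,"hand": 0.04},{"x": 0,"y": 0,"z": 0,"rx": 0,"ry": 0,"rz": 0,"hand": 0.04}]}}

```text
time: 19.8
tool_pos: [0.5628, 0.23, 0.0779]
ee_rot: [-1.573, -0.002, -1.513]
wrist_force: [-0.3, 0.2, -2.0]
width: 0.0499
```

```bash
python3 - <<'E'
from h import *
s=snap('wrist','w14.png'); img=cv2.imread('pics/w14.png'); cv2.imwrite('pics/w14b.png',cv2.resize(img,(640,480)))
s=snap('scene','sc14.png'); img=cv2.imread('pics/sc14.png'); cv2.imwrite('pics/sc14b.png',cv2.resize(img[100:260,250:430],None,fx=4,fy=4))
E
```

```text
(no output)
```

View pics/w14b.png

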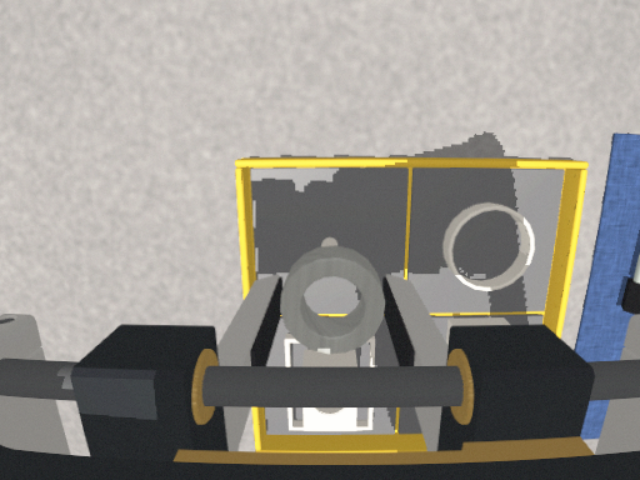

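View pics/sc14b.png

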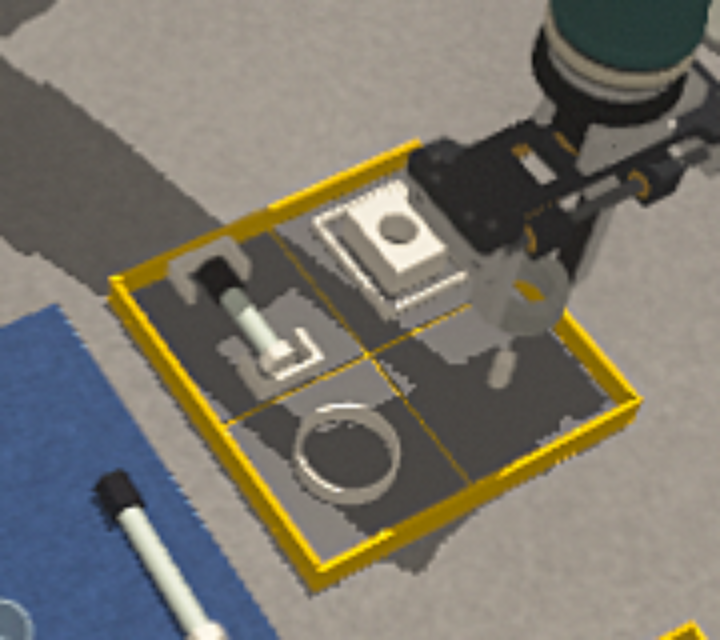

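```bash
python3 - <<'E'
from h import *
s=load('w14.png')
print('post',onplane(s,np.array(330/1.25),np.array(242/1.25),.0365))
print('ring top',onplane(s,np.array(333/1.25),np.array(301/1.25),.1125))
s=load('w6.png'); print('post w6',onplane(s,np.array(143/1.25),np.array(82/1.25),.037))
s=load('w11.png'); print('post w11',onplane(s,np.array(330/1.25),np.array(65/1.25),.037))
s=load('w8.png'); print('post w8',onplane(s,np.array(116/1.25),np.array(69/1.25),.037))
E
```

```text
post [0.57103923 0.23148863 0.0365    ]
ring top [0.56280641 0.22933844 0.1125    ]
post w6 [0.56168032 0.23115817 0.037     ]
post w11 [0.56189285 0.23135933 0.037     ]
post w8 [0.56178458 0.23113205 0.037     ]
```

Call:
{"fn": "play_rows", "kwargs": {"steps": [{"x": 0.0005,"y": 0.002,"z": -0.03,"rx": 0,"ry": 0,"rz": 0,"hand": 0.04},{"x": 0,"y": 0,"z": -0.02,"rx": 0,"ry": 0,"rz": 0,"hand": 0.04},{"x": 0,"y": 0,"z": -0.015,"rx": 0,"ry": 0,"rz": 0,"hand": 0.04},{"x": 0,"y": 0,"z": -0.01,"rx": 0,"ry": 0,"rz": 0,"hand": 0.04},{"x": 0,"y": 0,"z": -0.004,"rx": 0,"ry": 0,"rz": 0,"hand": 0.04},{"x": 0,"y": 0,"z": 0,"rx": 0,"ry": 0,"rz": 0,"hand": 0.04},{"x": 0,"y": 0,"z": 0,"rx": 0,"ry": 0,"rz": 0,"hand": 0.04}]}}

```text
time: 20.78
tool_pos: [0.5644, 0.2331, 0.0009]
ee_rot: [-1.569, 0.0, -1.513]
wrist_force: [-0.5, 0.9, -2.3]
width: 0.0495
```

Call:
{"fn": "play_rows", "kwargs": {"steps": [{"x": 0,"y": 0,"z": -0.003,"rx": 0,"ry": 0,"rz": 0,"hand": 0.04},{"x": 0,"y": 0,"z": 0,"rx": 0,"ry": 0,"rz": 0,"hand": 0.04},{"x": 0,"y": 0,"z": 0,"rx": 0,"ry": 0,"rz": 0,"hand": 0.04}]}}

```text
time: 21.15
tool_pos: [0.5638, 0.2329, -0.003]
ee_rot: [-1.571, -0.0, -1.513]
wrist_force: [0.7, -0.1, -1.8]
width: 0.0495
```

```bash
python3 - <<'E'
from h import *
s=snap('scene','sc15.png'); img=cv2.imread('pics/sc15.png'); cv2.imwrite('pics/sc15b.png',cv2.resize(img[100:260,250:430],None,fx=4,fy=4))
E
```

```text
(no output)
```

View pics/sc15b.png

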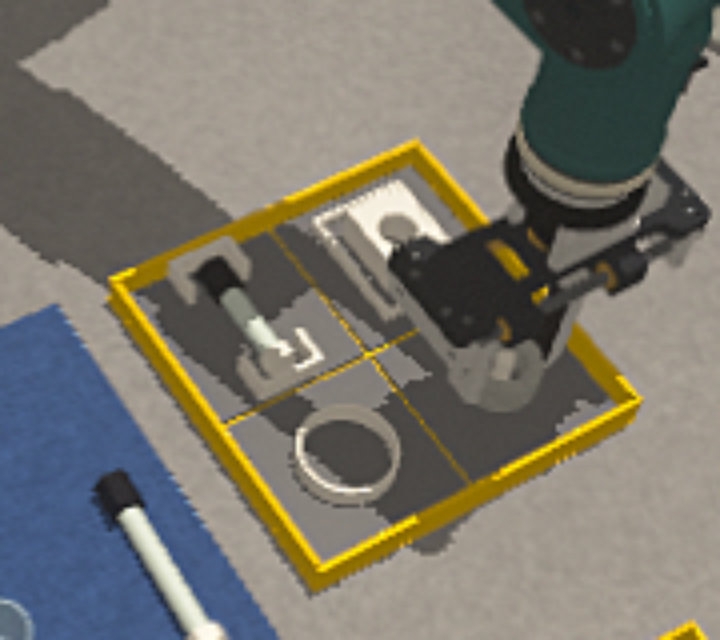

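The ring is around the post (504,365), just above the floor. One more millimetre down, then release.

Call:
{"fn": "play_rows", "kwargs": {"steps": [{"x": 0,"y": 0,"z": -0.0015,"rx": 0,"ry": 0,"rz": 0,"hand": 0.04},{"x": 0,"y": 0,"z": 0,"rx": 0,"ry": 0,"rz": 0,"hand": 0.04},{"x": 0,"y": 0,"z": 0,"rx": 0,"ry": 0,"rz": 0,"hand": 0.058},{"x": 0,"y": 0,"z": 0,"rx": 0,"ry": 0,"rz": 0,"hand": 0.06},{"x": 0,"y": 0,"z": 0.01,"rx": 0,"ry": 0,"rz": 0,"hand": 0.06},{"x": 0,"y": 0,"z": 0.05,"rx": 0,"ry": 0,"rz": 0,"hand": 0.06},{"x": 0,"y": 0,"z": 0.05,"rx": 0,"ry": 0,"rz": 0,"hand": 0.06},{"x": 0,"y": -0.03,"z": 0.01,"rx": 0,"ry": 0,"rz": 0,"hand": 0.06}]}}

```text
time: 22.2
tool_pos: [0.5666, 0.2048, 0.1217]
ee_rot: [-1.561, 0.002, -1.51]
wrist_force: [0.2, -0.3, 0.3]
width: 0.0598
```

```bash
python3 - <<'E'
from h import *
s=snap('scene','sc16.png'); img=cv2.imread('pics/sc16.png'); cv2.imwrite('pics/sc16b.png',cv2.resize(img[100:260,250:430],None,fx=4,fy=4))
for h,n in ((.049,'top'),(.017,'head')):
    a=(.57,.66,-.36,-.27); b=bird(s,img,*a,h,.00025); grid(b,*a,.00025,.02); cv2.imwrite(f'pics/st_{n}.png',b)
t=cv2.imread('pics/st_top.png'); h=cv2.imread('pics/st_head.png'); cv2.imwrite('pics/st.png',np.hstack([t,h]))
s=load('w13.png'); img=cv2.imread('pics/w13.png'); a=(.57,.66,-.36,-.27)
print(onplane(s,np.array(322/1.25),np.array(33/1.25),.049), onplane(s,np.array(322/1.25),np.array(44/1.25),.017))
E
```

```text
[ 0.60768069 -0.31643667  0.049     ] [ 0.60945099 -0.31546787  0.017     ]
```

View pics/sc16b.png

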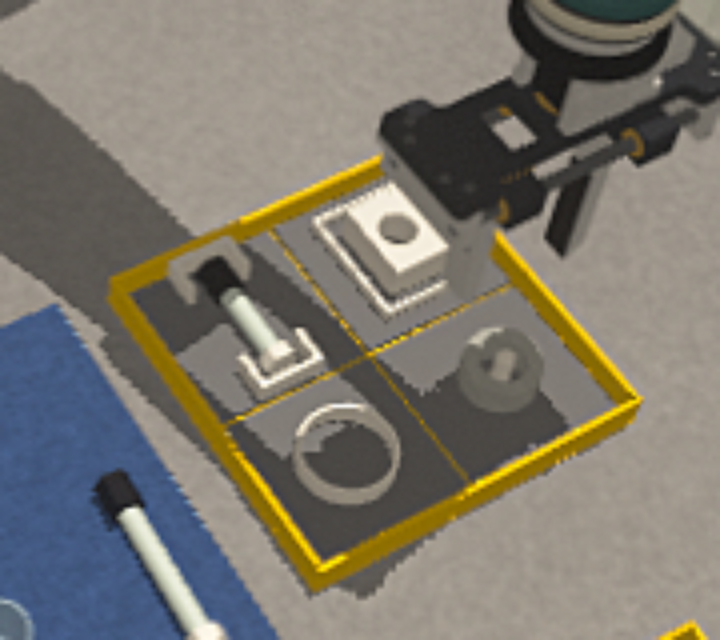

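View pics/st.png

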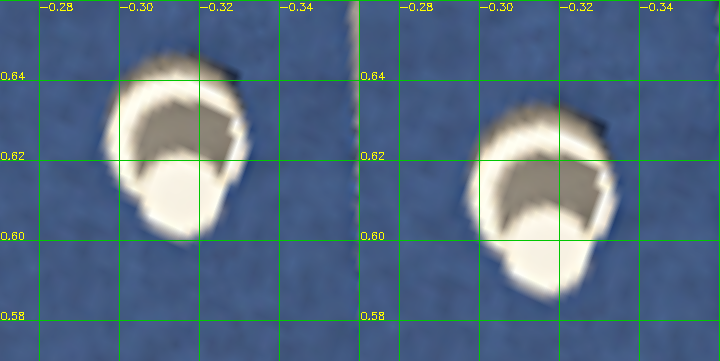

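The ring sits down over the post at (502,368). Stopper: the scene gives (0.610, -0.3155) and the wrist picture (0.6085, -0.316). Going there.

Call:
{"fn": "play_rows", "kwargs": {"steps": [{"x": 0.005,"y": -0.05,"z": 0,"rx": 0,"ry": 0,"rz": 0,"hand": 0.05},{"x": 0.005,"y": -0.06,"z": 0,"rx": 0,"ry": 0,"rz": 0,"hand": 0.05},{"x": 0.005,"y": -0.06,"z": 0,"rx": 0,"ry": 0,"rz": 0,"hand": 0.05},{"x": 0.005,"y": -0.06,"z": 0,"rx": 0,"ry": 0,"rz": 0,"hand": 0.05},{"x": 0.005,"y": -0.06,"z": 0,"rx": 0,"ry": 0,"rz": 0,"hand": 0.05},{"x": 0.005,"y": -0.06,"z": 0,"rx": 0,"ry": 0,"rz": 0,"hand": 0.05},{"x": 0.005,"y": -0.06,"z": 0,"rx": 0,"ry": 0,"rz": 0,"hand": 0.05},{"x": 0.005,"y": -0.06,"z": 0,"rx": 0,"ry": 0,"rz": 0,"hand": 0.05}]}}

```text
time: 23.25
tool_pos: [0.6039, -0.269, 0.1158]
ee_rot: [-1.57, -0.0, -1.513]
wrist_force: [0.2, 0.9, 0.4]
width: 0.0502
```

Call:
{"fn": "play_rows", "kwargs": {"steps": [{"x": 0.005,"y": -0.047,"z": -0.03,"rx": 0,"ry": 0,"rz": 0,"hand": 0.05},{"x": 0,"y": 0,"z": 0,"rx": 0,"ry": 0,"rz": 0,"hand": 0.05},{"x": 0,"y": 0,"z": 0,"rx": 0,"ry": 0,"rz": 0,"hand": 0.05}]}}

```text
time: 23.62
tool_pos: [0.6088, -0.3136, 0.0854]
ee_rot: [-1.571, 0.001, -1.513]
wrist_force: [0.3, -0.4, 0.3]
width: 0.05
```

```bash
python3 - <<'E'
from h import *
s=snap('wrist','w17.png'); img=cv2.imread('pics/w17.png'); cv2.imwrite('pics/w17b.png',cv2.resize(img,(640,480)))
a=(.57,.66,-.36,-.27)
cv2.imwrite('pics/w17c.png',np.hstack([grid(bird(s,img,*a,h,.00025),*a,.00025,.02) for h in (.049,.017)]))
E
```

```text
(no output)
```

View pics/w17b.png

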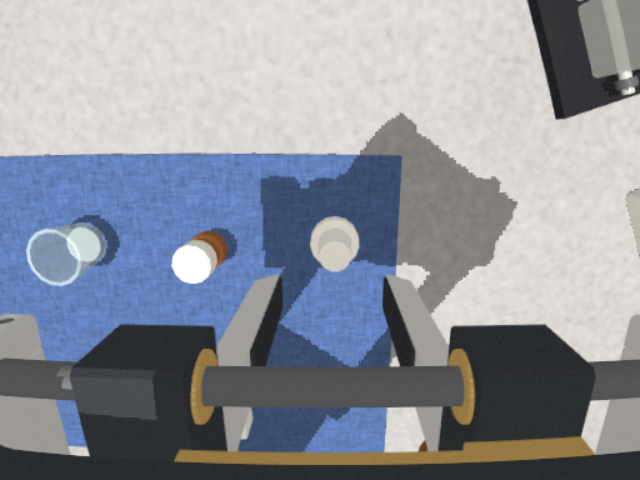

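View pics/w17c.png

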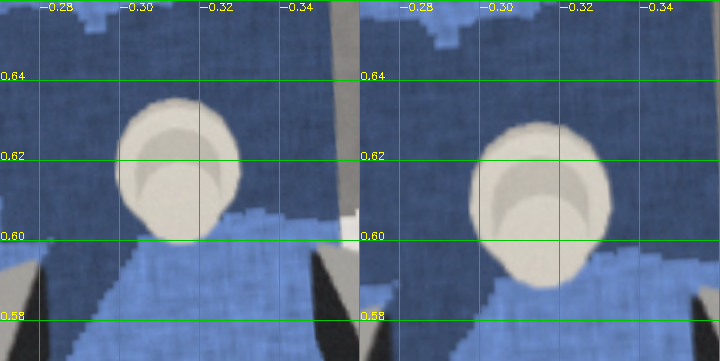

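Call:
{"fn": "play_rows", "kwargs": {"steps": [{"x": 0.0015,"y": -0.0015,"z": -0.02,"rx": 0,"ry": 0,"rz": 0,"hand": 0.05},{"x": 0,"y": 0,"z": -0.03,"rx": 0,"ry": 0,"rz": 0,"hand": 0.05},{"x": 0,"y": 0,"z": -0.025,"rx": 0,"ry": 0,"rz": 0,"hand": 0.05},{"x": 0,"y": 0,"z": -0.009,"rx": 0,"ry": 0,"rz": 0,"hand": 0.05},{"x": 0,"y": 0,"z": 0,"rx": 0,"ry": 0,"rz": 0,"hand": 0.05},{"x": 0,"y": 0,"z": 0,"rx": 0,"ry": 0,"rz": 0,"hand": 0.05}]}}

```text
time: 24.42
tool_pos: [0.6113, -0.3159, 0.0031]
ee_rot: [-1.569, -0.002, -1.513]
wrist_force: [-0.0, -0.2, 0.2]
width: 0.0502
```

```bash
python3 - <<'E'
from h import *
s=snap('side','s18.png'); img=cv2.imread('pics/s18.png'); cv2.imwrite('pics/s18b.png',cv2.resize(img[210:310,270:430],None,fx=5,fy=5))
E
```

```text
(no output)
```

View pics/s18b.png

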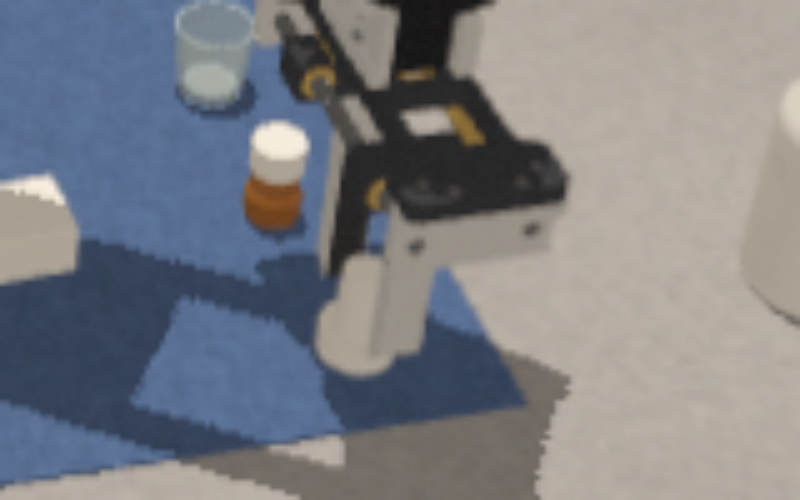

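```bash
python3 - <<'E'
from h import *
s=load('s18.png'); P=cloud(s)
yaw=-1.513;ax=np.array([np.cos(yaw),np.sin(yaw),0]);tz=np.array([-np.sin(yaw),np.cos(yaw),0])
for nm,p in dict(fingtip_c=np.array([.6105,-.3155,.0235])+ax*.0375,fl=np.array([.6105,-.3155,.0235])+ax*.0375-tz*.008,fr=np.array([.6105,-.3155,.0235])+ax*.0375+tz*.008,stopbase=np.array([.6105,-.315,.003]),stoptop=np.array([.6105,-.315,.049])).items(): print(nm,((proj(s,p)-[270,210])*5).round())
for u,v in ((395,310),(395,330),(405,340),(345,345),(365,275)): print(u,v,P[210+v//5,270+u//5].round(4))
E
```

```text
fingtip_c [393. 372.]
fl [375. 374.]
fr [410. 369.]
stopbase [355. 346.]
stoptop [368. 269.]
395 310 [ 0.6107 -0.3489  0.0557]
395 330 [ 0.6113 -0.3508  0.0459]
405 340 [ 0.6164 -0.3515  0.0401]
345 345 [ 0.6    -0.328   0.0175]
365 275 [ 0.6088 -0.3173  0.0475]
```

The near finger at (400,330) stands beside the plug, clear of the head. Closing.

Call:
{"fn": "play_rows", "kwargs": {"steps": [{"x": 0,"y": 0,"z": -0.002,"rx": 0,"ry": 0,"rz": 0,"hand": 0.01},{"x": 0,"y": 0,"z": 0,"rx": 0,"ry": 0,"rz": 0,"hand": 0.01},{"x": 0,"y": 0,"z": 0,"rx": 0,"ry": 0,"rz": 0,"hand": 0.01},{"x": 0,"y": 0,"z": 0,"rx": 0,"ry": 0,"rz": 0,"hand": 0.01},{"x": 0,"y": 0,"z": 0,"rx": 0,"ry": 0,"rz": 0,"hand": 0.01},{"x": 0,"y": 0,"z": 0,"rx": 0,"ry": 0,"rz": 0,"hand": 0.01},{"x": 0,"y": 0,"z": 0.01,"rx": 0,"ry": 0,"rz": 0,"hand": 0.01},{"x": 0,"y": 0,"z": 0.02,"rx": 0,"ry": 0,"rz": 0,"hand": 0.01}]}}

```text
time: 25.48
tool_pos: [0.6095, -0.3152, 0.0292]
ee_rot: [-1.573, 0.001, -1.513]
wrist_force: [0.6, 0.3, -0.2]
width: 0.0219
```

```bash
python3 - <<'E'
from h import *
s=snap('side','s19.png'); img=cv2.imread('pics/s19.png'); cv2.imwrite('pics/s19b.png',cv2.resize(img[190:290,270:430],None,fx=5,fy=5))
E
```

```text
(no output)
```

View pics/s19b.png

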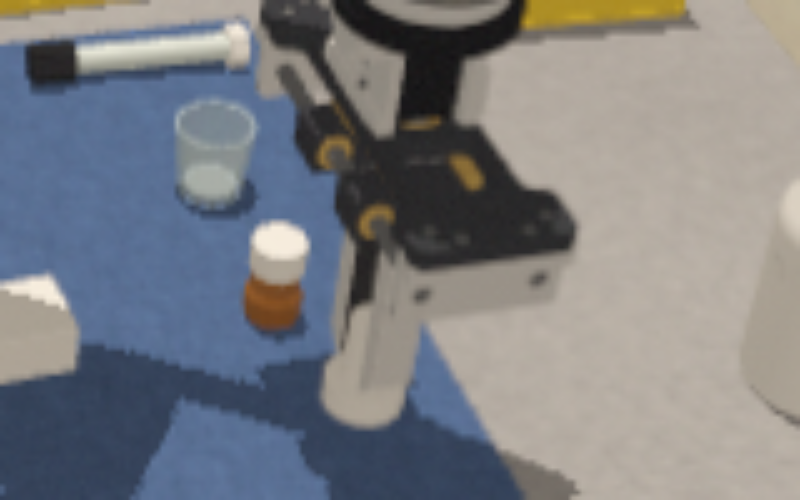

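Stopper held upright. Raising and carrying it to the cup at (0.570, 0.1186).

Call:
{"fn": "play_rows", "kwargs": {"steps": [{"x": 0,"y": 0,"z": 0.03,"rx": 0,"ry": 0,"rz": 0,"hand": 0.01},{"x": 0,"y": 0.01,"z": 0.03,"rx": 0,"ry": 0,"rz": 0,"hand": 0.01},{"x": -0.005,"y": 0.04,"z": 0.01,"rx": 0,"ry": 0,"rz": 0,"hand": 0.01},{"x": -0.006,"y": 0.06,"z": 0,"rx": 0,"ry": 0,"rz": 0,"hand": 0.01},{"x": -0.006,"y": 0.06,"z": 0,"rx": 0,"ry": 0,"rz": 0,"hand": 0.01},{"x": -0.006,"y": 0.06,"z": 0,"rx": 0,"ry": 0,"rz": 0,"hand": 0.01},{"x": -0.006,"y": 0.06,"z": 0,"rx": 0,"ry": 0,"rz": 0,"hand": 0.01},{"x": -0.006,"y": 0.06,"z": 0,"rx": 0,"ry": 0,"rz": 0,"hand": 0.01}]}}

```text
time: 26.52
tool_pos: [0.5756, 0.0362, 0.1013]
ee_rot: [-1.568, -0.0, -1.513]
wrist_force: [0.5, -1.0, -0.2]
width: 0.0221
```

Call:
{"fn": "play_rows", "kwargs": {"steps": [{"x": -0.004,"y": 0.055,"z": 0,"rx": 0,"ry": 0,"rz": 0,"hand": 0.01},{"x": -0.001,"y": 0.029,"z": 0,"rx": 0,"ry": 0,"rz": 0,"hand": 0.01},{"x": 0,"y": 0,"z": 0,"rx": 0,"ry": 0,"rz": 0,"hand": 0.01},{"x": 0,"y": 0,"z": 0,"rx": 0,"ry": 0,"rz": 0,"hand": 0.01}]}}

```text
time: 27.02
tool_pos: [0.5707, 0.1177, 0.1004]
ee_rot: [-1.569, -0.001, -1.513]
wrist_force: [-0.7, 0.2, -0.5]
width: 0.022
```

```bash
python3 - <<'E'
from h import *
s=snap('wrist','w20.png'); img=cv2.imread('pics/w20.png'); cv2.imwrite('pics/w20b.png',cv2.resize(img,(640,480)))
s=snap('scene','sc20.png'); img=cv2.imread('pics/sc20.png'); cv2.imwrite('pics/sc20b.png',cv2.resize(img[100:260,250:430],None,fx=4,fy=4))
E
```

```text
(no output)
```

View pics/w20b.png

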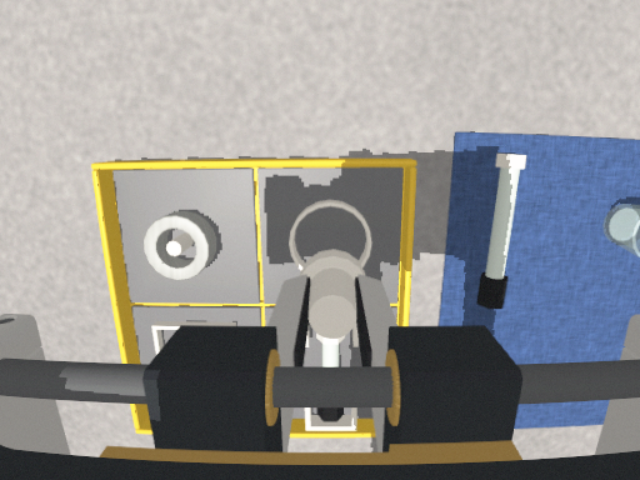

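View pics/sc20b.png

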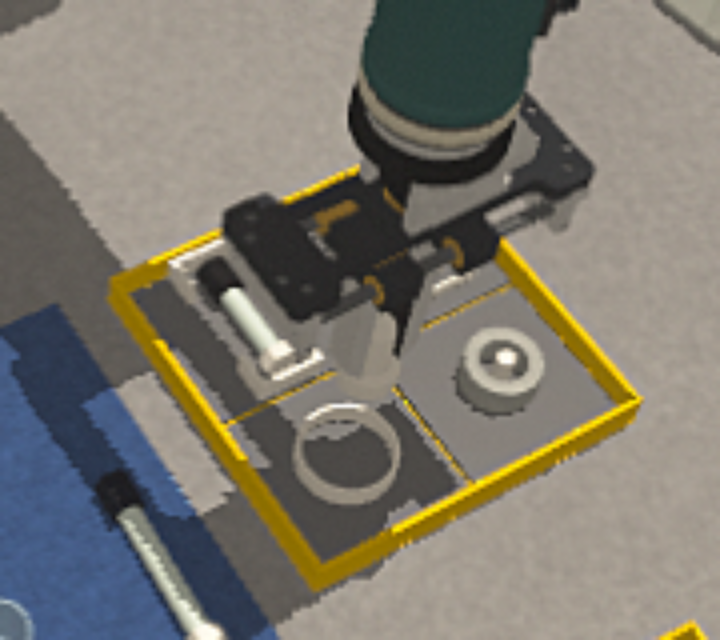

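Call:
{"fn": "play_rows", "kwargs": {"steps": [{"x": -0.0005,"y": 0.001,"z": -0.03,"rx": 0,"ry": 0,"rz": 0,"hand": 0.01},{"x": 0,"y": 0,"z": -0.03,"rx": 0,"ry": 0,"rz": 0,"hand": 0.01},{"x": 0,"y": 0,"z": -0.02,"rx": 0,"ry": 0,"rz": 0,"hand": 0.01},{"x": 0,"y": 0,"z": -0.009,"rx": 0,"ry": 0,"rz": 0,"hand": 0.01},{"x": 0,"y": 0,"z": -0.003,"rx": 0,"ry": 0,"rz": 0,"hand": 0.01},{"x": 0,"y": 0,"z": 0,"rx": 0,"ry": 0,"rz": 0,"hand": 0.01},{"x": 0,"y": 0,"z": 0,"rx": 0,"ry": 0,"rz": 0,"hand": 0.01}]}}

```text
time: 28.0
tool_pos: [0.5707, 0.1194, 0.0087]
ee_rot: [-1.569, 0.0, -1.513]
wrist_force: [0.4, 0.3, 0.4]
width: 0.0216
```

```bash
python3 - <<'E'
from h import *
s=snap('scene','sc21.png'); img=cv2.imread('pics/sc21.png'); cv2.imwrite('pics/sc21b.png',cv2.resize(img[160:240,280:400],None,fx=6,fy=6))
E
```

```text
(no output)
```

View pics/sc21b.png

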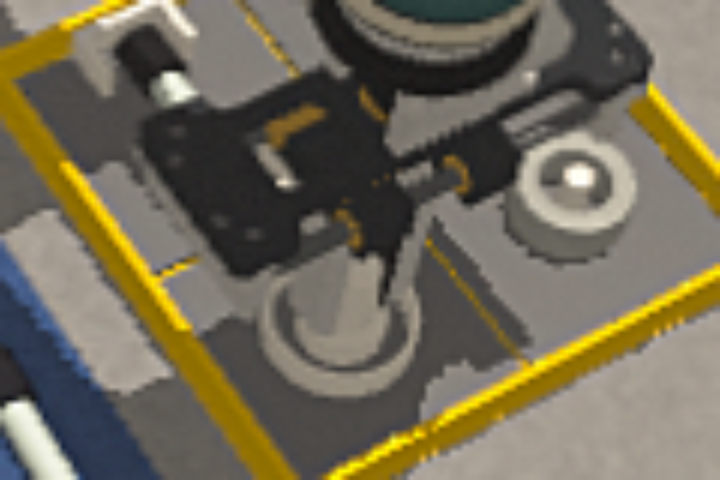

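The head is inside the cup ring (340,330), with room all round. Creeping down the last 2 mm while watching the force.

Call:
{"fn": "play_rows", "kwargs": {"steps": [{"x": 0,"y": 0,"z": -0.0015,"rx": 0,"ry": 0,"rz": 0,"hand": 0.01},{"x": 0,"y": 0,"z": 0,"rx": 0,"ry": 0,"rz": 0,"hand": 0.01},{"x": 0,"y": 0,"z": 0,"rx": 0,"ry": 0,"rz": 0,"hand": 0.01}]}}

```text
time: 28.42
tool_pos: [0.5697, 0.1194, 0.006]
ee_rot: [-1.571, -0.0, -1.513]
wrist_force: [-0.7, -0.1, -0.8]
width: 0.0219
```

Call:
{"fn": "play_rows", "kwargs": {"steps": [{"x": 0,"y": 0,"z": -0.001,"rx": 0,"ry": 0,"rz": 0,"hand": 0.01},{"x": 0,"y": 0,"z": 0,"rx": 0,"ry": 0,"rz": 0,"hand": 0.01},{"x": 0,"y": 0,"z": 0,"rx": 0,"ry": 0,"rz": 0,"hand": 0.01}]}}

```text
time: 28.8
tool_pos: [0.5699, 0.1194, 0.0056]
ee_rot: [-1.57, -0.0, -1.513]
wrist_force: [-1.0, 0.5, 3.7]
width: 0.0218
```

Contact at 3.7 N. Releasing and rising.

Call:
{"fn": "play_rows", "kwargs": {"steps": [{"x": 0,"y": 0,"z": 0,"rx": 0,"ry": 0,"rz": 0,"hand": 0.03},{"x": 0,"y": 0,"z": 0,"rx": 0,"ry": 0,"rz": 0,"hand": 0.045},{"x": 0,"y": 0,"z": 0,"rx": 0,"ry": 0,"rz": 0,"hand": 0.045},{"x": 0,"y": 0,"z": 0.02,"rx": 0,"ry": 0,"rz": 0,"hand": 0.045},{"x": 0,"y": 0,"z": 0.05,"rx": 0,"ry": 0,"rz": 0,"hand": 0.05},{"x": 0,"y": 0,"z": 0.05,"rx": 0,"ry": 0,"rz": 0,"hand": 0.05},{"x": -0.05,"y": -0.05,"z": 0.03,"rx": 0,"ry": 0,"rz": 0,"hand": 0.05},{"x": -0.05,"y": -0.06,"z": 0,"rx": 0,"ry": 0,"rz": 0,"hand": 0.05}]}}

```text
time: 29.8
tool_pos: [0.4902, 0.03, 0.1524]
ee_rot: [-1.565, -0.001, -1.511]
wrist_force: [-0.5, -1.4, -0.0]
width: 0.05
```

Call:
{"fn": "play_rows", "kwargs": {"steps": [{"x": -0.03,"y": -0.06,"z": 0,"rx": 0,"ry": 0,"rz": 0,"hand": 0.05},{"x": 0,"y": -0.06,"z": 0,"rx": 0,"ry": 0,"rz": 0,"hand": 0.05},{"x": 0,"y": -0.06,"z": 0,"rx": 0,"ry": 0,"rz": 0,"hand": 0.05},{"x": 0,"y": 0,"z": 0,"rx": 0,"ry": 0,"rz": 0,"hand": 0.05},{"x": 0,"y": 0,"z": 0,"rx": 0,"ry": 0,"rz": 0,"hand": 0.05}]}}

```text
time: 30.42
tool_pos: [0.461, -0.145, 0.1492]
ee_rot: [-1.571, 0.001, -1.514]
wrist_force: [-0.6, 0.6, -0.7]
width: 0.0499
```

```bash
python3 - <<'E'
from h import *
s=snap('scene','sc22.png'); img=cv2.imread('pics/sc22.png'); cv2.imwrite('pics/sc22b.png',cv2.resize(img,(800,600)));cv2.imwrite('pics/sc22c.png',cv2.resize(img[125:255,265:420],None,fx=4.5,fy=4.5))
s=snap('side','s22.png'); img=cv2.imread('pics/s22.png'); cv2.imwrite('pics/s22b.png',cv2.resize(img[130:210,200:320],None,fx=6,fy=6))
E
```

```text
(no output)
```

View pics/sc22b.png

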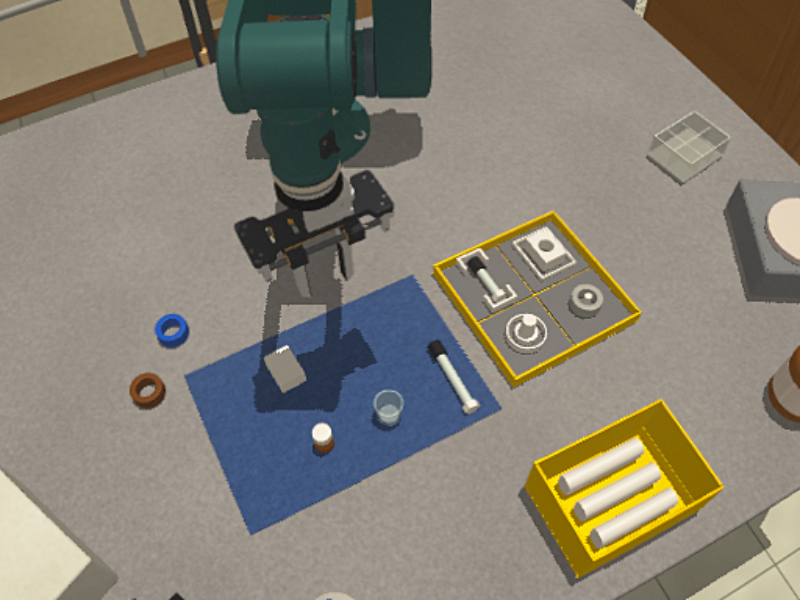

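View pics/sc22c.png

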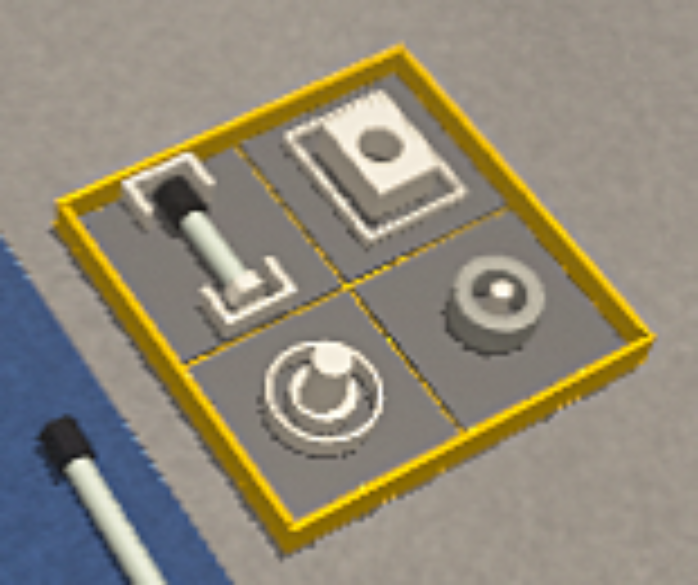

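View pics/s22b.png

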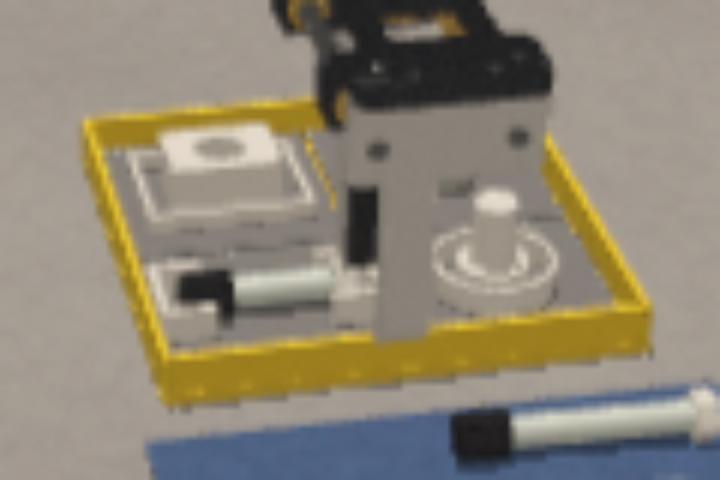

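All four parts are in their nests and the look-alikes haven't moved. One depth check of heights, then hand in.

```bash
python3 - <<'E'
from h import *
s=load('sc22.png'); P=cloud(s)
def h(cx,cy,r):
    m=np.hypot(P[...,0]-cx,P[...,1]-cy)<r; return np.nanpercentile(P[m][:,2],[50,90]).round(4)
print('plate .035',h(.437,.224,.006),h(.467,.226,.006)); print('ring .031',h(.5454,.231,.004),h(.583,.232,.004)); print('stop .055',h(.570,.119,.006)); print('cap/foot .029',h(.428,.112,.006),h(.493,.115,.005))
o=robot.get_obs(); print(o['time'],o['tool_pos'],o['wrist_force'])
workorder.close_job()
E
```

```text
plate .035 [0.0322 0.0369] [0.0345 0.036 ]
ring .031 [0.0283 0.0321] [0.0296 0.0315]
stop .055 [0.0545 0.0564]
cap/foot .029 [0.0281 0.0296] [0.0272 0.0308]
30.525 [ 0.46125023 -0.14405296  0.14933113] [0.05959545 1.08424311 0.49187127]
the job is handed in; nothing more can be done
```

I packed the caddy in the order asked and handed the job in at 30.5 s: short electrode in the trough, window plate flat in the tray, steel ring over the post, stopper standing on its head in the cup.

**Last checks:**
- The final pictures show all four parts inside their nests. The long electrode and the blank plate have not moved, and neither have the vial, beaker and coloured rings. The gripper is clear of everything.
- Measured top heights agree with fully seated parts to within about 3 mm, the camera's noise:

| Part | Expected | Measured |
|---|---|---|
| Plate | 35 mm | 32–36 mm |
| Ring | 31 mm | 28–32 mm |
| Stopper | 55 mm | 54–56 mm |
| Electrode ends | 29 mm | 27–31 mm |

- The highest wrist force I read was about 5 N.

**What failed or disagreed:**
- **First electrode grasp:** it closed on air. The cameras showed the fingertips about 20 mm higher than the reported TCP, which does not fit the tool description. I added that offset, and every later grasp held first time.
- **Post position:** two measurements differed by about 3 mm, well within the ring's roughly 9 mm of play all round.
- **Refused and clipped moves:** one move call was refused for missing keys, and some early rows were clipped. I corrected both from the measured pose.

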